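Load the ring setter, then hold the kiln open

TASK

Get the clay rings ready for firing: thread them onto the post of the firing setter, the heavy red ring first and the slim white ring on top of it, lowering each one fully home and not letting it drop. Then lift the lid of the small kiln by its handle to 40 degrees (5 degrees either way will do) and keep holding it there, because it falls shut when let go and a colleague needs both hands to carry the setter in: you finish while still holding the handle. Leave the setter standing where it is and do not disturb the other things on the table.

Things in the scene. Friction and masses are not known exactly. Their poses are not given: they have to be found in the camera images.
- setter: firing setter, pale buff fireclay, 0.45 kg, standing loose on the table: a round foot 100 mm across and 12 mm thick with an upright round post 26 mm across in its middle; the post top is 74 mm above the table and its last 6 mm taper to 18 mm. Origin: centre of the underside, z up along the post
- red_ring: heavy ring of unfired red-brown clay lying flat on the ware board: 60 mm outside, 32 mm bore, 30 mm high, about 0.11 kg. Origin: centre of its underside, z along the bore. Home on the setter it lies flat on the foot (underside 12 mm above the setter's origin)
- white_ring: slim ring of unfired off-white clay lying flat on the ware board: 46 mm outside, 32 mm bore, 26 mm high, about 0.04 kg. Origin: centre of its underside, z along the bore. Home it lies flat on the red ring (underside 42 mm above the setter's origin)
- ware_board: plywood board 130 x 230 x 12 mm, fixed, on which the two rings lie about 110 mm apart along its long (y) axis, in either place. Origin: centre of the underside
- kiln: small bench kiln, fixed: sheet-metal case, dark grey base and light grey lid, 260 mm deep (x) and 300 mm wide (y), with cream brick lining and a controller box on its right side. The base is 85 mm high, the closed lid's top is 151 mm above the table. Origin: centre of the underside; its own -x axis points out of the front, where the handle is, towards the robot's side of the table; y runs along the hinge
- kiln_hinge (a point): middle of the lid's hinge line, at the back of the kiln 138 mm behind its centre and 85 mm above the table; the line runs along the kiln's y axis (axes as the kiln's)
- kiln_lid (a joint): opening angle of the lid in rad: 0 shut (as it starts), 0.698 = 40 degrees, growing as the front rises, stop at 1.75. Free hinge, no stay: the lid (about 1.5 kg, some 6 N upward at the handle) falls shut when let go
- lift_bar (a point): the lid's handle: round dark wooden bar 16 mm across and 144 mm long, parallel to the hinge, carried by a steel arm at each end, its axis 58 mm in front of the lid's front face. Origin: middle of the bar, 133 mm above the table when shut; from the hinge line it is 326 mm forward and 48 mm up (in the lid's frame); axes as the lid's (y along the bar). It turns with the lid on an arc of 330 mm radius about the hinge; at 40 degrees it is 331 mm above the table
- cup_a: bystander: white plastic cup, 72 mm across, 95 mm high; origin at the underside
- cup_b: bystander: white plastic cup, 72 mm across, 95 mm high; origin at the underside
- pinch_pot: bystander: grey clay bowl, 84 mm across, 45 mm high; origin at the underside
- square_vase: bystander: off-white square vase, 62 x 62 x 120 mm; origin at the underside
- glass_jar: bystander: glass jar with white lid, 80 mm across, 130 mm high; origin at the underside
- flat_brush: bystander: flat brush with wooden handle, 190 mm long, lying along its x axis
- clay_knife: bystander: wooden modelling knife, about 185 mm long and 8 mm thick, lying along its x axis
Not all that is in view belongs to the job. Leave any blue or orange look-alike of the red_ring alone.

How it is judged:
On the way, in this order (a step that is already met when the one before it is completed fails the run):
1. the red ring lies fully home on the setter's foot, let go (z of red_ring in the frame of setter between 0.009 and 0.016 m and horizontal distance between red_ring and setter below 0.007 m and angle between the z axis of red_ring and the z axis of setter, either way round below 0.08 rad and contact force between the fingers and red_ring below 0.3 N and linear speed of red_ring below 0.05 m/s), for 0.2 s.
2. the white ring lies fully home on the red ring, let go (all of step 1 and z of white_ring in the frame of setter between 0.039 and 0.046 m and horizontal distance between white_ring and setter below 0.007 m and angle between the z axis of white_ring and the z axis of setter, either way round below 0.08 rad and contact force between the fingers and white_ring below 0.3 N and linear speed of white_ring below 0.05 m/s), for 0.2 s.
3. the lid is held by its handle at 40 degrees, 5 either way (value of joint kiln_lid between 0.611 and 0.785 rad and velocity of joint kiln_lid between -0.1 and 0.1 rad/s and contact force between the fingers and handle_bar above 1.5 N), for 0.3 s.
At the end, for the whole second after the job is handed in: Lid still at 40 degrees, 5 either way, fingers bearing on the handle over 1.5 N; red ring flat on the setter foot, white ring flat on it, both within 7 mm of the axis and 4 mm of height, untouched; setter upright within 40 mm of its start; rings and setter clear of the kiln (all of step 2 and all of step 3 and angle between setter's own z axis and vertical below 0.05 rad and distance of setter from where it was at the start of the episode below 0.04 m and height (world z) of setter below 0.005 m and contact force between each of setter, red_ring, white_ring and kiln below 0.3 N); the arm keeps its last pose, push and grip.
It fails at once if a bystander (cup, pot, vase, jar, brush, knife) moved more than 20 mm (distance of any of cup_a, cup_b, pinch_pot, square_vase, glass_jar, flat_brush, clay_knife from where it was at the start of the episode above 0.02 m).
It fails at once if a ring dropped down the post (faster than 0.6 m/s) ((horizontal distance between red_ring and setter below 0.02 m and z of red_ring in the frame of setter below 0.074 m and linear speed of red_ring above 0.6 m/s) or (horizontal distance between white_ring and setter below 0.02 m and z of white_ring in the frame of setter below 0.074 m and linear speed of white_ring above 0.6 m/s)).
It also fails if it takes over 61 s, if anything falls off the work surface, if the arm or the gripper's body presses on something with over 40 N, if the wrist force passes 120 N, or if a joint passes its speed limit or range.

ROBOT

A 6-joint arm with a two-finger parallel gripper is mounted at the origin on the work surface. World frame = base frame: x ahead of the robot, y to its left, z up, the work surface at z = 0. Lengths are in m, angles in rad, forces in N, time in s.
With the tool pointing down it reaches from about 0.35 to 0.775 m from the base axis. Payload 5.5 kg.
Tool frame: the origin (TCP) lies on the centre line of the jaws, within the pads' length; the fingertips stand 11 mm ahead of it and the grasp point (between the pads) lies 8 mm behind it; z points along the fingers, y is the direction in which the jaws open and shut (so a half turn about z gives the same grasp; the last joint's range is limited). The gripper opens to 85 mm and grips with 20 to 120 N. Pads are 22 mm wide; open, the fingers measure 114 mm over their backs; the gripper's body (76 mm by 85 mm) begins 54 mm behind the grasp point. The pads swing forward as they close: fully open they stand 13 mm farther back than shut.
Start: joints at [-1.324, 0.313, 0.046, 1.304, 0, 1.431], TCP at [0.217, -0.533, 0.242] pointing down, gripper open.
Joint ranges: [-2.76, 2.76], [-0.86, 1.69], [-1.03, 1.26], [-2.2, 2.34], [-1.47, 1.5], [-3.14, 3.14]. Speed limits (rad/s): [2.57, 2.57, 3.14, 3.14, 3.14, 3.14].

INTERFACE

Orientations are given as a unit quaternion [w, x, y, z].
In Python, from workcell import env, imaging, order gives the robot as it stands. The module is installed in compiled form; this text tells all that it offers.
- The arm moves only by the tool move_arm, never from a script. Its argument "deltas" is one flat list of numbers, 7 for each row, row after row: the gripper's target within -1 to 1 (shut at 1, half-way at 0, fully open at -1), then the shift along the tool's x, y, z in m, then the turn, a rotation vector about the tool's x, y, z in degrees. In form: [jaw, tx, ty, tz, ax, ay, az, jaw, tx, ty, tz, ax, ay, az, ...]. A call has 1 to 10 rows; each row shifts and turns the commanded pose from where the row before left it, along the tool's axes as they then stand; what a row does not reach is not made up. A row lasts 1/8 s, in which the tool goes at most 62.5 mm and 10.7 degrees, less where a joint would pass 70% of its speed; a pose out of reach is approached as far as the arm can. A call is refused whole if a number of a shift passes 0.0625 or a number of a turn 10.7, either way. A call with a gripper value outside its range is refused whole. The fingers move at their own pace and stop on an object; "squeeze" is the grip in N (left out, the last holds). Time passes only in rows, so rows that do not move let the fingers close. It gives the time, the measured TCP pose, the force and the opening at its end, in the units of the state.
- env.get_state(): the state, without advancing time (a new reading comes with each control period).
- imaging.read_camera(name): name is "scene" or "top" or "wrist"; returns a dict with "img" (480x640x3 uint8, red, green, blue), "z_map" (480x640 float32, m along the optical axis (not along the pixel's ray), 0 where there is no reading), "fx", "fy", "cx", "cy" (pixels), "rvec" (rotation vector, rad) and "tvec" (3), from world to camera coordinates, as OpenCV has them. Camera axes: x right, y down, z forward; pixel columns grow to the right and rows downward; lengths in m; the calibration is good to about 2 mm. The wrist camera is an equidistant fisheye: a pixel r from the principal point sees the ray r / f radians off the axis. A picture is of the moment at which its call begins.
- order.hand_in(): hands the job in, once; it reports no verdict.
Trained networks look in a picture, given as the dict that the camera call returned (one of the last four; its "shot" number tells which), for a name from the list of things; names that differ only in an ending like _2 or _b are one class to them, and where a whole thing is asked for, a point or a joint stands for the part that bears it (a point fixed in the world has none). Each returns a list of dicts, best first, with "confidence" (0 to 1); they miss things now and then, are a little off and sometimes report something else, mostly with a low value. They report only what shows in the picture. A call takes as long as a camera call. They do not tell look-alikes from the thing itself.
- imaging.recognise(picture, thing): "centre" ([column, row] in pixels, amid what is visible of it).
- imaging.cut_out(picture, thing): "mask" (480x640 bool, what is visible of it) and "centre" ([column, row] in pixels, amid what is visible of it).
The state is a dict: "clock": time; "joint_pos": joint angles; "qvel": joint speeds; "tau": joint torques, N m; "tcp_pos": TCP position; "orientation": TCP orientation; "wrist_force": force on the tool from outside, world axes, zero at the start; "ft_torque": the same for the moment, N m; "finger_gap": finger opening in m.
Only numpy, scipy, OpenCV 4.12 (cv2) and the standard library are available. Lean on these libraries where they do the work, as an engineer would, in place of code of your own. Each camera call takes 0.05 s, during which the arm holds its last target.

## Working session

There is one attempt and no reset: what is moved stays moved. The work goes in short steps, Python scripts to look and compute and a tool call to move; the robot and the scene stay as the last step left them, time stands still between calls to the robot, and variables do not carry over. Pictures are saved under pics/ and viewed, and the job is handed in when it is done.

Besides the shell and the picture viewer there is one more tool, called after "Call:" as a command line: name --argument value ..., lists and objects as JSON in quotes. move_arm: Moves the arm, as the interface text tells. Its arguments: {"type":"object","properties":{"deltas":{"type":"array"},"squeeze":{"type":"number"}},"required":["deltas"]}

```bash
mkdir -p pics; ls; cat > h.py <<'E'
import numpy as np,cv2
from workcell import env, imaging, order
def T(p):
    R,_=cv2.Rodrigues(np.array(p['rvec'],float)); return R,np.array(p['tvec'],float).reshape(3)
def world(p,us,vs,zs):
    R,t=T(p); X=np.stack([(us-p['cx'])/p['fx']*zs,(vs-p['cy'])/p['fy']*zs,zs],-1)
    return (X-t)@R
def proj(p,P):
    R,t=T(p); c=R@np.array(P,float)+t
    return c[0]/c[2]*p['fx']+p['cx'],c[1]/c[2]*p['fy']+p['cy']
def save(n,p): cv2.imwrite('pics/'+n+'.png',np.ascontiguousarray(p['img'][:,:,::-1]))
def pts(p,m):
    v,u=np.nonzero(m&(p['z_map']>0)); return world(p,u,v,p['z_map'][v,u].astype(float))
E
python3 - <<'E'
from h import *
s=env.get_state(); print(s)
for n in ['scene','top','wrist']:
    p=imaging.read_camera(n); save(n+'0',p); R,t=T(p); print(n,p['fx'],p['cx'],p['cy'],-R.T@t,R[2])
print(env.get_state()['clock'])
E
```

```text
pics
{'clock': 0.0, 'joint_pos': array([-1.32359065e+00,  3.13986112e-01,  4.49779833e-02,  1.30362709e+00,
        2.61436215e-05,  1.43115995e+00]), 'qvel': array([-1.61805084e-03, -1.16623881e-05, -3.41274648e-04,  3.65051414e-04,
       -4.38979702e-04, -2.25721712e-03]), 'tau': array([-1.08467557e-03, -4.80626464e+01,  2.98534638e+01,  1.93027739e-02,
       -5.75363288e-05,  1.46494529e-05]), 'tcp_pos': array([ 0.21678247, -0.53202732,  0.2414166 ]), 'orientation': array([-9.18818094e-04,  9.81351986e-01,  1.92217155e-01, -3.63752822e-05]), 'wrist_force': array([-0.33999322, -0.50857502,  0.04691383]), 'ft_torque': array([-0.01722328,  0.08535929,  0.02389271]), 'finger_gap': 0.0854881799411704}
scene 569.8457609370186 327.9713313523073 240.56081975669784 [ 1.13337755 -0.68201165  0.90804754] [-0.49283328  0.57792038 -0.65047935]
top 541.0772726967072 330.09631198075226 238.39805143665131 [0.45387109 0.03423145 1.2851133 ] [ 0.07336136  0.01432615 -0.99720252]
wrist 371.64829954431775 312.89155910367185 243.24502196751394 [ 0.29592782 -0.50135742  0.37303107] [-0.3039318  -0.12167793 -0.9448915 ]
0.15
```

View pics/scene0.png

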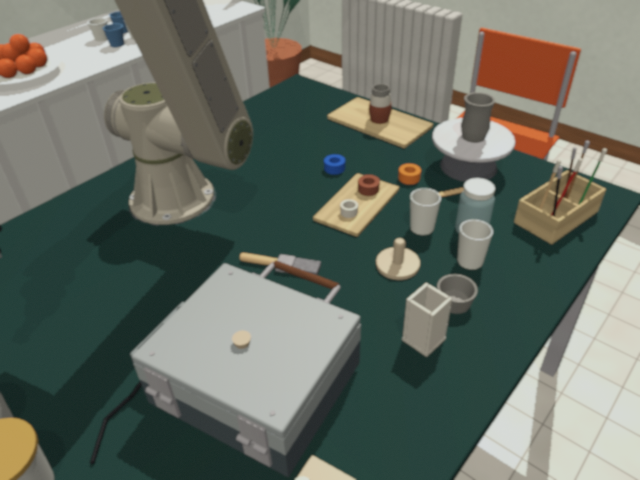

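View pics/top0.png

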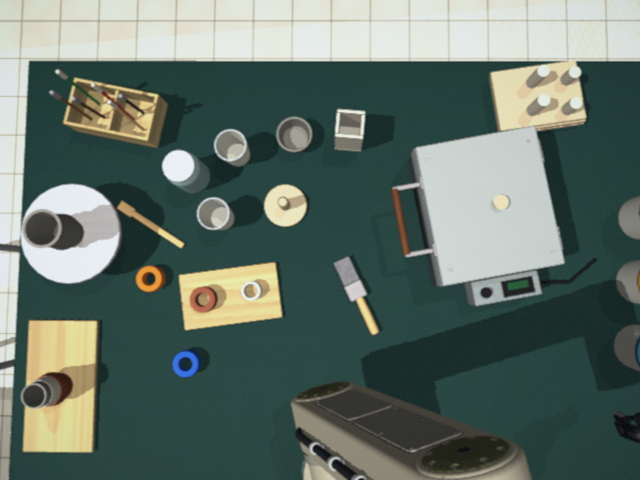

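View pics/wrist0.png

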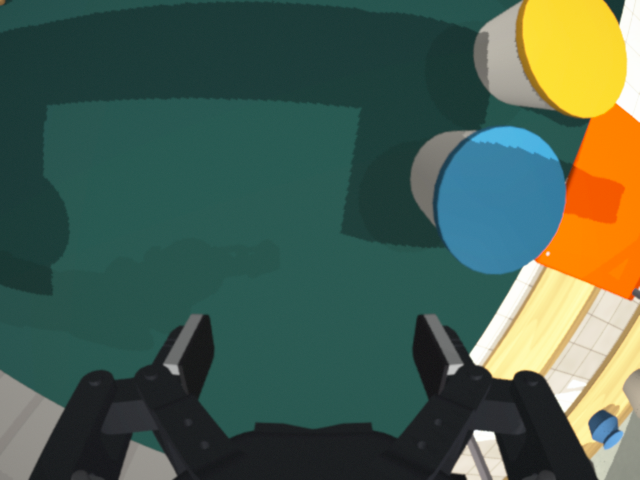

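The top view shows the board with the red-brown ring at (203,299) and the white ring at (252,290). The orange look-alike is at (150,279), the blue one at (185,363), and a red-brown jar on another board is at (45,390). The setter is at (285,204) and the handle bar at (401,221). I'll measure these and check a close crop.

```bash
python3 - <<'E'
from h import *
p=imaging.read_camera('top'); q=imaging.read_camera('scene')
c=p['img'][180:340,130:310]; cv2.imwrite('pics/crop1.png',cv2.resize(c,None,fx=4,fy=3.7,interpolation=cv2.INTER_CUBIC)[:,:,::-1])
for n in ['red_ring','white_ring','setter','lift_bar','ware_board','kiln','cup_a','pinch_pot','square_vase','glass_jar','flat_brush','clay_knife']:
  for nm,pic in (('top',p),('scene',q)):
    for d in imaging.cut_out(pic,n)[:2]:
        P=pts(pic,d['mask'])
        if len(P)<5: continue
        zt=np.percentile(P[:,2],95); Q=P[P[:,2]>zt-.006]
        xy=Q[:,:2].astype(np.float32); (cx,cy),r=cv2.minEnclosingCircle(xy); lo,hi=np.percentile(xy,[1,99],axis=0)
        print(n,nm,round(d['confidence'],2),np.round(d['centre']),'ztop %.3f'%zt,'circ %.4f %.4f r%.4f'%(cx,cy,r),'mid',np.round((lo+hi)/2,4),'ext',np.round(hi-lo,3),len(Q))
E
```

```text
red_ring top 0.79 [193. 364.] ztop 0.033 circ 0.2565 0.3815 r0.0294 mid [0.2566 0.3814] ext [0.056 0.055] 267
red_ring top 0.74 [147. 276.] ztop 0.033 circ 0.4505 0.4723 r0.0295 mid [0.4507 0.4724] ext [0.054 0.055] 282
red_ring scene 0.8 [337. 164.] ztop 0.031 circ 0.2565 0.3811 r0.0334 mid [0.2569 0.3819] ext [0.06 0.06] 162
red_ring scene 0.72 [368. 187.] ztop 0.043 circ 0.4020 0.3418 r0.0324 mid [0.4045 0.3425] ext [0.056 0.059] 179
white_ring top 0.74 [256. 292.] ztop 0.040 circ 0.4246 0.2334 r0.0225 mid [0.4243 0.2335] ext [0.043 0.042] 126
white_ring top 0.34 [488. 214.] ztop 0.154 circ 0.6090 -0.2855 r0.1944 mid [ 0.6098 -0.2843] ext [0.307 0.275] 15098
white_ring scene 0.82 [347. 207.] ztop 0.038 circ 0.4254 0.2317 r0.0239 mid [0.426  0.2304] ext [0.04  0.044] 95
setter top 0.7 [284. 202.] ztop 0.071 circ 0.6258 0.1592 r0.0130 mid [0.6254 0.1589] ext [0.023 0.023] 99
setter top 0.43 [153. 221.] ztop 0.012 circ 0.5779 0.4811 r0.0917 mid [0.5795 0.4811] ext [0.101 0.152] 351
setter scene 0.79 [396. 264.] ztop 0.066 circ 0.6289 0.1536 r0.0110 mid [0.629  0.1532] ext [0.02  0.01
[... 1888 characters left out ...]
0.064 0.063] 715
glass_jar scene 0.77 [472. 202.] ztop 0.131 circ 0.6951 0.3778 r0.0382 mid [0.6962 0.3794] ext [0.065 0.067] 428
flat_brush top 0.56 [358. 286.] ztop 0.023 circ 0.4145 -0.0156 r0.0943 mid [ 0.4163 -0.0095] ext [0.167 0.091] 654
flat_brush scene 0.72 [290. 262.] ztop 0.021 circ 0.4167 -0.0198 r0.0937 mid [ 0.4181 -0.0111] ext [0.166 0.091] 444
flat_brush scene 0.68 [357. 208.] ztop 0.014 circ 0.4124 0.2830 r0.1299 mid [0.4134 0.2819] ext [0.144 0.23 ] 1801
clay_knife top 0.62 [149. 220.] ztop 0.012 circ 0.5787 0.4800 r0.0911 mid [0.5796 0.4804] ext [0.099 0.151] 342
clay_knife scene 0.6 [394. 262.] ztop 0.068 circ 0.6274 0.1556 r0.0127 mid [0.627  0.1553] ext [0.022 0.023] 93
```

View pics/crop1.png

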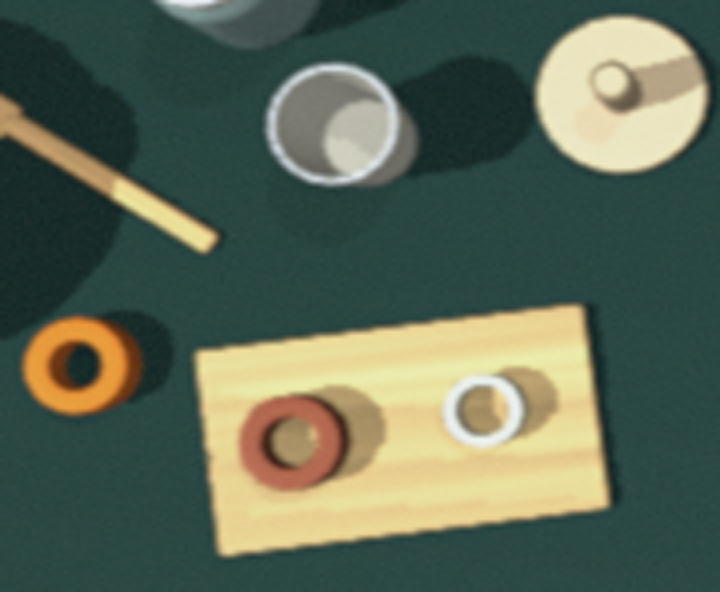

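The crop confirms my choice: red-brown ring at (293,440) and slim white ring at (483,410), both on the board. The orange ring stays where it is. Next I'll refine the poses from both cameras.

```bash
cat >> h.py <<'E'
from scipy.spatial.transform import Rotation as Ro
def cloud(p):
    v,u=np.mgrid[0:480,0:640]; return world(p,u,v,p['z_map'].astype(float))
def near(p,c,r,z0,z1):
    W=cloud(p); m=(p['z_map']>0)&(np.hypot(W[...,0]-c[0],W[...,1]-c[1])<r)&(W[...,2]>z0)&(W[...,2]<z1); return W[m]
E
python3 - <<'E'
from h import *
for n in ['top','scene']:
    p=imaging.read_camera(n)
    for nm,c,r,z0,z1 in [('red',(.405,.342),.042,.036,.06),('white',(.425,.232),.035,.031,.06),('foot',(.626,.158),.062,.006,.02),('post',(.626,.158),.03,.064,.09)]:
        Q=near(p,c,r,z0,z1); xy=Q[:,:2].astype(np.float32); (x,y),R=cv2.minEnclosingCircle(xy); lo,hi=np.percentile(xy,[1,99],axis=0)
        h=cv2.convexHull(xy); e=cv2.fitEllipse(h)
        print(n,nm,'%.4f %.4f r%.4f'%(x,y,R),np.round((lo+hi)/2,4),'ell',np.round(e[0],4),np.round(e[1],4),'z',np.round(np.median(Q[:,2]),4),len(Q))
    W=cloud(p); m=(p['z_map']>0)&(W[...,2]>.12)&(W[...,2]<.147)&(W[...,0]>.36)&(W[...,0]<.475)&(abs(W[...,1]+.26)<.12)
    col=p['img'].astype(int); red=m&(col[...,0]>col[...,2]+20)
    Q=W[red]; xy=Q[:,:2].astype(np.float32); print(n,'bar',cv2.minAreaRect(xy),np.percentile(Q[:,2],[50,95]),len(Q))
    Q=W[(p['z_map']>0)&(W[...,2]>.147)&(W[...,2]<.16)&(abs(W[...,0]-.61)<.2)&(abs(W[...,1]+.28)<.2)]; print('lid',cv2.minAreaRect(Q[:,:2].astype(np.float32)))
E
```

```text
top red 0.4042 0.3437 r0.0302 [0.4035 0.3438] ell [0.4041 0.3441] [0.0581 0.0593] z 0.0415 385
top white 0.4245 0.2340 r0.0229 [0.4246 0.2344] ell [0.4245 0.2339] [0.0445 0.045 ] z 0.0375 169
top foot 0.6265 0.1496 r0.0595 [0.6257 0.1589] ell [0.6254 0.158 ] [0.097  0.1112] z 0.0118 1224
top post 0.6268 0.1592 r0.0132 [0.6256 0.159 ] ell [0.6261 0.1591] [0.024  0.0255] z 0.0728 100Traceback (most recent call last):
  File "<stdin>", line 10, in <module>
    return _quantile_unchecked(
        a, q, axis, out, overwrite_input, method, keepdims, weights)
    return _ureduce(a,
                    func=_quantile_ureduce_func,
    ...<5 lines>...
                    overwrite_input=overwrite_input,
                    method=method)
    r = func(a, **kwargs)
    result = _quantile(arr,
                       quantiles=q,
    ...<2 lines>...
                       out=out,
                       weights=wgt)
    slices_having_nans = np.isnan(arr[-1, ...])
                                  ~~~^^^^^^^^^
IndexError: index -1 is out of bounds for axis 0 with size 0
```

```bash
python3 - <<'E'
from h import *
for n in ['top','scene']:
    p=imaging.read_camera(n)
    if n=='scene':
      for nm,c,r,z0,z1 in [('red',(.405,.342),.042,.036,.06),('white',(.425,.232),.035,.031,.06),('foot',(.626,.156),.062,.006,.02),('post',(.626,.156),.03,.060,.09)]:
        Q=near(p,c,r,z0,z1); xy=Q[:,:2].astype(np.float32); (x,y),R=cv2.minEnclosingCircle(xy); lo,hi=np.percentile(xy,[1,99],axis=0)
        e=cv2.fitEllipse(cv2.convexHull(xy))
        print(n,nm,'%.4f %.4f r%.4f'%(x,y,R),np.round((lo+hi)/2,4),'ell',np.round(e[0],4),np.round(e[1],4),'z',np.round(np.median(Q[:,2]),4),len(Q))
    W=cloud(p); m=(p['z_map']>0)&(W[...,2]>.125)&(W[...,2]<.147)&(W[...,0]>.45)&(W[...,0]<.7)&(W[...,1]>-.16)&(W[...,1]<-.05)
    col=p['img'].astype(int); red=m&(col[...,0]>col[...,2]+20)
    Q=W[red]; print(n,len(Q))
    if len(Q): print('bar',cv2.minAreaRect(Q[:,:2].astype(np.float32)),np.percentile(Q[:,2],[50,95]))
    Q=W[(p['z_map']>0)&(W[...,2]>.147)&(W[...,2]<.16)&(abs(W[...,0]-.61)<.2)&(abs(W[...,1]+.28)<.2)]; print('lid',cv2.minAreaRect(Q[:,:2].astype(np.float32)))
E
```

```text
top 461
bar ((0.5762304663658142, -0.09876322001218796), (0.14322404563426971, 0.014396416023373604), 10.5639009475708) [0.13900585 0.14368588]
lid ((0.6101896166801453, -0.28284531831741333), (0.2998069226741791, 0.263253778219223), 10.660439491271973)
scene red 0.4046 0.3408 r0.0329 [0.4038 0.3417] ell [0.4045 0.3413] [0.0584 0.0651] z 0.0404 194
scene white 0.4212 0.2307 r0.0268 [0.4241 0.2314] ell [0.4242 0.2324] [0.0435 0.0523] z 0.0359 126
scene foot 0.6264 0.1570 r0.0523 [0.6266 0.1566] ell [0.626  0.1574] [0.0993 0.1036] z 0.0111 885
scene post 0.6273 0.1569 r0.0147 [0.6271 0.1555] ell [0.6269 0.1565] [0.0241 0.0284] z 0.0706 97
scene 491
bar ((0.5724855661392212, -0.10160048305988312), (0.1480664312839508, 0.019769497215747833), 10.173587799072266) [0.13803103 0.14165274]
lid ((0.6110059022903442, -0.28450489044189453), (0.30073291063308716, 0.2638927400112152), 10.678518295288086)
```

```bash
cat >> h.py <<'E'
def down(yaw):
    a=np.radians(yaw); x=np.array([np.cos(a),np.sin(a),0]); z=np.array([0,0,-1.]); return Ro.from_matrix(np.stack([x,np.cross(z,x),z],1))
def cur():
    s=env.get_state(); q=s['orientation']; return s,np.array(s['tcp_pos']),Ro.from_quat([q[1],q[2],q[3],q[0]])
def plan(wps,jaw,start=None):
    "wps: list of (xyz,Rot,nrows)"
    if start is None: s,p,R=cur()
    else: p,R=start
    p=np.array(p,float);out=[]
    for t,Rt,n in wps:
        t=np.array(t,float); p0=p.copy(); R0=R
        for k in range(n):
            f=(k+1)/n; tp=p0+(t-p0)*f; w=(R0.inv()*Rt).as_rotvec(); tR=R0*Ro.from_rotvec(w*f)
            d=np.round(R.inv().apply(tp-p),4); a=np.round(np.degrees((R.inv()*tR).as_rotvec()),1)
            out.append([jaw]+list(d+0.)+list(a+0.)); p=p+R.apply(d); R=R*Ro.from_rotvec(np.radians(a))
    for i in range(0,len(out),10): print('['+', '.join(', '.join('%g'%v for v in r) for r in out[i:i+10])+']')
    return p,R
E
python3 - <<'E'
from h import *
s,p,R=cur(); print(s['clock'],p,R.as_matrix().round(3).tolist())
plan([((.44,-.12,.27),down(60),10),((.404,.343,.17),down(100),10)],-1)
E
```

```text
1.6 [ 0.21689971 -0.53257354  0.2423156 ] [[0.926, 0.377, 0.0], [0.377, -0.926, -0.0], [-0.0, 0.0, -1.0]]
[-1, 0.0362, -0.0298, -0.0028, 0, 0, -3.8, -1, 0.0381, -0.0273, -0.0027, 0, 0, -3.8, -1, 0.0399, -0.0248, -0.0028, 0, 0, -3.8, -1, 0.0414, -0.022, -0.0028, 0, 0, -3.7, -1, 0.0427, -0.0193, -0.0028, 0, 0, -3.8, -1, 0.0439, -0.0165, -0.0027, 0, 0, -3.8, -1, 0.045, -0.0135, -0.0028, 0, 0, -3.8, -1, 0.0457, -0.0105, -0.0028, 0, 0, -3.8, -1, 0.0463, -0.0074, -0.0028, 0, 0, -3.8, -1, 0.0467, -0.0044, -0.0027, 0, 0, -3.7]
[-1, 0.0383, -0.0263, 0.01, 0, 0, -4, -1, 0.04, -0.0236, 0.01, 0, 0, -4, -1, 0.0416, -0.0207, 0.01, 0, 0, -4, -1, 0.0429, -0.0177, 0.01, 0, 0, -4, -1, 0.044, -0.0148, 0.01, 0, 0, -4, -1, 0.045, -0.0116, 0.01, 0, 0, -4, -1, 0.0456, -0.0084, 0.0099, 0, 0, -4, -1, 0.0462, -0.0053, 0.01, 0, 0, -4, -1, 0.0464, -0.002, 0.01, 0, 0, -4, -1, 0.0464, 0.0012, 0.01, 0, 0, -4]
```

Call:
move_arm --deltas '[-1, 0.036, -0.03, -0.003, 0, 0, -3.8, -1, 0.038, -0.027, -0.003, 0, 0, -3.8, -1, 0.04, -0.025, -0.003, 0, 0, -3.8, -1, 0.041, -0.022, -0.003, 0, 0, -3.8, -1, 0.043, -0.019, -0.003, 0, 0, -3.8, -1, 0.044, -0.016, -0.003, 0, 0, -3.8, -1, 0.045, -0.013, -0.003, 0, 0, -3.8, -1, 0.046, -0.01, -0.003, 0, 0, -3.8, -1, 0.046, -0.007, -0.003, 0, 0, -3.8, -1, 0.047, -0.004, -0.003, 0, 0, -3.8]' --squeeze 30

```text
clock: 2.85
tcp_pos: [0.442, -0.1199, 0.2726]
orientation: [0.0, 0.865, 0.502, 0.0]
wrist_force: [0.7, 0.5, 0.2]
finger_gap: 0.0852
```

Call:
move_arm --deltas '[-1, 0.038, -0.026, 0.01, 0, 0, -4, -1, 0.04, -0.024, 0.01, 0, 0, -4, -1, 0.042, -0.021, 0.01, 0, 0, -4, -1, 0.043, -0.018, 0.01, 0, 0, -4, -1, 0.044, -0.015, 0.01, 0, 0, -4, -1, 0.045, -0.012, 0.01, 0, 0, -4, -1, 0.046, -0.008, 0.01, 0, 0, -4, -1, 0.046, -0.005, 0.01, 0, 0, -4, -1, 0.046, -0.002, 0.01, 0, 0, -4, -1, 0.046, 0.001, 0.01, 0, 0, -4]'

```text
clock: 4.1
tcp_pos: [0.4029, 0.3432, 0.1721]
orientation: [0.0, 0.641, 0.768, 0.0]
wrist_force: [2.1, 0.3, 0.9]
finger_gap: 0.0851
```

```bash
python3 - <<'E'
from h import *
p=imaging.read_camera('wrist'); save('wrist1',p)
s,P,R=cur(); print(s['clock'],P,R.as_matrix().round(3).tolist(),s['joint_pos'].round(2),s['wrist_force'])
E
```

```text
4.15 [0.4021538  0.34740737 0.17072047] [[-0.184, 0.983, -0.001], [0.983, 0.184, 0.003], [0.003, -0.0, -1.0]] [ 0.56  0.26 -0.2   1.11  0.    1.95] [0.2264932  4.10815046 0.08748687]
```

View pics/wrist1.png

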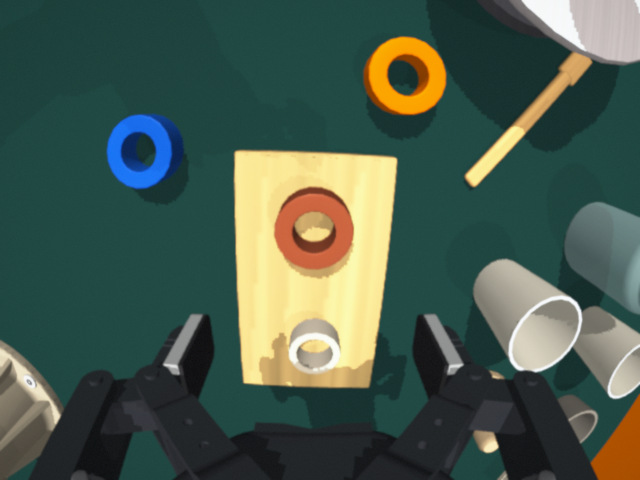

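Wrist view: red ring at (313,230), midway between the fingers (columns 210 and 415); white ring at (314,347). I'll check its position with the wrist depth map.

```bash
cat >> h.py <<'E'
def wcloud(p):
    v,u=np.mgrid[0:480,0:640]; x=(u-p['cx'])/p['fx']; y=(v-p['cy'])/p['fy']; r=np.hypot(x,y)+1e-9
    k=np.tan(r)/r; z=p['z_map'].astype(float); R,t=T(p)
    return (np.stack([x*k*z,y*k*z,z],-1)-t)@R
def wfit(p,c,r,z0,z1):
    W=wcloud(p); m=(p['z_map']>0)&(np.hypot(W[...,0]-c[0],W[...,1]-c[1])<r)&(W[...,2]>z0)&(W[...,2]<z1); Q=W[m]
    xy=Q[:,:2].astype(np.float32); (x,y),R=cv2.minEnclosingCircle(xy); e=cv2.fitEllipse(cv2.convexHull(xy))
    print('circ %.4f %.4f r%.4f'%(x,y,R),'ell',np.round(e[0],4),np.round(e[1],4),'z',Q[:,2].mean().round(4),len(Q)); return e[0]
E
python3 - <<'E'
from h import *
p=imaging.read_camera('wrist'); s,P,R=cur(); print(s['clock'],P)
wfit(p,(.404,.343),.045,.037,.06); wfit(p,(.4245,.233),.035,.032,.06)
plan([((.4040,.3425,.029),down(100.6),8)],-1)
E
```

```text
4.2 [0.40213576 0.34482429 0.17105877]
circ 0.4039 0.3446 r0.0303 ell [0.4039 0.3447] [0.0591 0.0598] z 0.0417 3498
circ 0.4244 0.2342 r0.0234 ell [0.4244 0.2342] [0.0453 0.0463] z 0.0368 1128
[-1, -0.0003, 0.0002, 0.0178, 0, 0, 0, -1, -0.0004, 0.0002, 0.0177, 0, 0, 0, -1, -0.0003, 0.0002, 0.0178, 0, 0, 0, -1, -0.0004, 0.0002, 0.0177, 0, 0, -0.1, -1, -0.0003, 0.0002, 0.0178, 0, 0, 0, -1, -0.0003, 0.0001, 0.0177, 0, 0, 0, -1, -0.0004, 0.0002, 0.0178, 0, 0, 0, -1, -0.0003, 0.0002, 0.0178, 0, 0, 0]
```

Call:
move_arm --deltas '[-1, 0, 0, 0.03, 0, 0, 0, -1, 0, 0, 0.04, 0, 0, 0, -1, 0, 0, 0.035, 0, 0, 0, -1, 0, 0, 0.015, 0, 0, 0, -1, 0, 0, 0, 0, 0, 0, -1, 0, 0, 0, 0, 0, 0]'

```text
clock: 4.95
tcp_pos: [0.4042, 0.3419, 0.0536]
orientation: [0.0, 0.642, 0.767, 0.001]
wrist_force: [-0.0, 0.0, 1.0]
finger_gap: 0.0854
```

```bash
python3 - <<'E'
from h import *
s,P,R=cur(); print(s['clock'],P)
plan([((.4040,.3438,.0275),down(100.6),3)],-1)
E
```

```text
4.95 [0.40420871 0.34192853 0.0536446 ]
[-1, 0.0006, 0, 0.0087, 0, 0, -0.2, -1, 0.0006, 0, 0.0087, 0.1, 0, -0.1, -1, 0.0007, 0.0001, 0.0087, 0, 0, -0.2]
```

Call:
move_arm --deltas '[-1, 0.001, 0, 0.01, 0, 0, 0, -1, 0.001, 0, 0.01, 0, 0, 0, -1, 0, 0, 0.006, 0, 0, 0, -1, 0, 0, 0, 0, 0, 0, 0.6, 0, 0, 0, 0, 0, 0, 0.6, 0, 0, 0, 0, 0, 0, 0.6, 0, 0, 0, 0, 0, 0, 0.6, 0, 0, 0, 0, 0, 0]' --squeeze 30

```text
clock: 5.95
tcp_pos: [0.403, 0.3437, 0.0268]
orientation: [0.0, 0.642, 0.767, 0.0]
wrist_force: [-0.9, -0.6, 5.5]
finger_gap: 0.0588
```

```bash
python3 - <<'E'
from h import *
p=imaging.read_camera('wrist'); save('wrist2',p)
s,P,R=cur(); print(s['clock'],P,s['finger_gap'],s['wrist_force'])
wfit(p,(.404,.343),.033,.036,.06)
E
```

```text
6.0 [0.40299853 0.34364764 0.02681177] 0.05881048767636548 [-0.95317381 -1.83590337  5.66168725]
circ 0.4037 0.3443 r0.0328 ell [0.4035 0.3444] [0.0596 0.0651] z 0.0427 14159
```

View pics/wrist2.png

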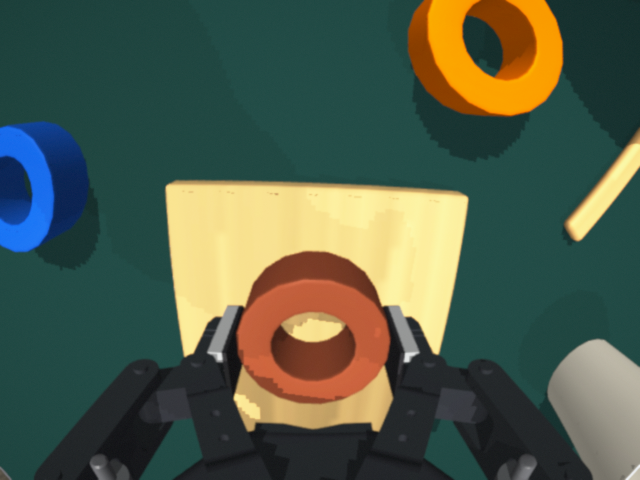

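The red ring is held between the pads at (312,345). Lifting it.

Call:
move_arm --deltas '[0.6, 0, 0, -0.01, 0, 0, 0, 0.6, 0, 0, -0.03, 0, 0, 0, 0.6, 0, 0, -0.045, 0, 0, 0, 0.6, 0, 0, -0.045, 0, 0, 0, 0.6, 0, 0, -0.02, 0, 0, 0, 0.6, 0, 0, 0, 0, 0, 0]'

```text
clock: 6.75
tcp_pos: [0.4038, 0.3441, 0.1782]
orientation: [0.001, 0.642, 0.767, 0.002]
wrist_force: [0.5, 0.3, -1.4]
finger_gap: 0.0586
```

```bash
python3 - <<'E'
from h import *
p=imaging.read_camera('wrist'); save('wrist3',p)
s,P,R=cur(); print(s['clock'],P,s['finger_gap'],s['wrist_force'],R.as_matrix().round(3).tolist())
wfit(p,P[:2],.033,P[2]+.010,P[2]+.03)
plan([((.612,.161,.20),down(100.6),8)],.6)
E
```

```text
6.8 [0.40295024 0.34362578 0.17653664] 0.05878190645570325 [ 0.55490028  0.23153657 -1.13957301] [[-0.176, 0.984, 0.001], [0.984, 0.176, 0.001], [0.0, 0.001, -1.0]]
circ 0.4030 0.3437 r0.0331 ell [0.4032 0.3449] [0.0593 0.0657] z 0.1932 13714
[0.6, -0.0271, 0.0217, -0.0029, 0, 0, -0.1, 0.6, -0.0271, 0.0216, -0.0029, 0, 0, 0, 0.6, -0.0271, 0.0217, -0.003, 0, 0, -0.1, 0.6, -0.0272, 0.0216, -0.0029, 0, 0, 0, 0.6, -0.0271, 0.0216, -0.0029, 0, 0, -0.1, 0.6, -0.0272, 0.0216, -0.0029, 0, 0, 0, 0.6, -0.0272, 0.0215, -0.0029, 0.1, 0, -0.1, 0.6, -0.0272, 0.0215, -0.003, 0, 0, 0]
```

View pics/wrist3.png

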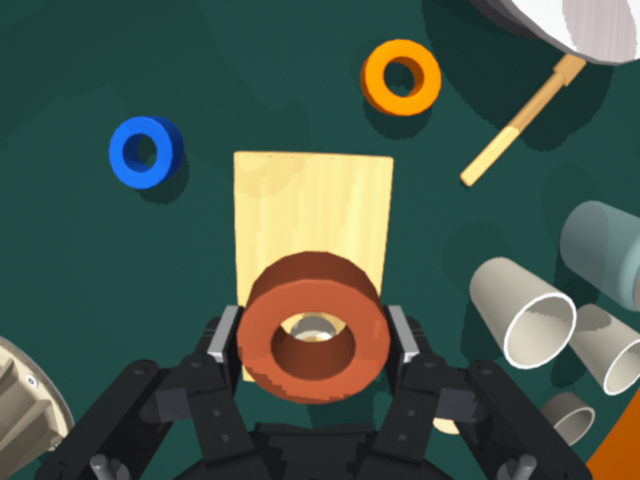

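```bash
python3 - <<'E'
from h import *
plan([((.6258,.10,.19),down(100.6),8)],.6)
E
```

```text
[0.6, -0.0349, 0.022, -0.0017, 0, 0, -0.1, 0.6, -0.0349, 0.022, -0.0016, 0, 0, 0, 0.6, -0.0349, 0.022, -0.0017, 0, 0, -0.1, 0.6, -0.035, 0.0219, -0.0017, 0, 0, 0, 0.6, -0.035, 0.022, -0.0017, 0, 0, -0.1, 0.6, -0.035, 0.0218, -0.0016, 0, 0, 0, 0.6, -0.035, 0.0219, -0.0017, 0.1, 0, -0.1, 0.6, -0.035, 0.0218, -0.0017, 0, 0, 0]
```

Call:
move_arm --deltas '[0.6, -0.02, 0.012, -0.002, 0, 0, 0, 0.6, -0.035, 0.022, -0.002, 0, 0, 0, 0.6, -0.04, 0.026, -0.002, 0, 0, 0, 0.6, -0.045, 0.028, -0.002, 0, 0, 0, 0.6, -0.045, 0.028, -0.002, 0, 0, 0, 0.6, -0.04, 0.025, -0.002, 0, 0, 0, 0.6, -0.035, 0.022, -0.001, 0, 0, -0.2, 0.6, -0.02, 0.012, 0, 0, 0, 0, 0.6, 0, 0, 0, 0, 0, 0, 0.6, 0, 0, 0, 0, 0, 0]'

```text
clock: 8.05
tcp_pos: [0.6233, 0.0996, 0.1884]
orientation: [-0.001, 0.64, 0.768, -0.001]
wrist_force: [-0.1, 0.8, -0.7]
finger_gap: 0.0589
```

```bash
python3 - <<'E'
from h import *
p=imaging.read_camera('wrist'); save('wrist4',p)
s,P,R=cur(); print(s['clock'],P,s['finger_gap'],s['wrist_force'])
wfit(p,P[:2],.034,P[2]+.010,P[2]+.03)
wfit(p,(.626,.158),.056,.008,.02)
wfit(p,(.626,.158),.025,.068,.09)
p=imaging.read_camera('top'); Q=near(p,P[:2],.034,P[2]+.010,P[2]+.024); print(len(Q))
E
```

```text
8.1 [0.62330554 0.09992414 0.18877905] 0.058887424141383454 [-0.26622913  1.01484627 -1.4633429 ]
circ 0.6230 0.1014 r0.0336 ell [0.6231 0.1005] [0.0591 0.067 ] z 0.204 13505
circ 0.6265 0.1590 r0.0502 ell [0.6265 0.1591] [0.0993 0.0994] z 0.0119 9783
circ 0.6265 0.1592 r0.0128 ell [0.6266 0.1591] [0.0247 0.0251] z 0.0725 1047
0
```

View pics/wrist4.png

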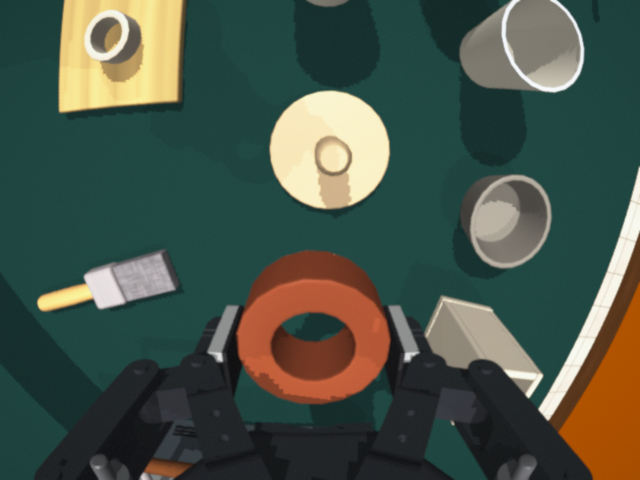

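Setter measured at (330,150) in the wrist view, (0.6265, 0.1591); both circle fits agree. Moving over the post.

```bash
python3 - <<'E'
from h import *
plan([((.6266,.1581,.12),down(100.6),4)],.6)
E
```

```text
[0.6, 0.0141, 0.0034, 0.0173, 0, 0, 0, 0.6, 0.0142, 0.0034, 0.0172, 0, 0, -0.1, 0.6, 0.0141, 0.0035, 0.0173, 0, 0, 0, 0.6, 0.0141, 0.0034, 0.0173, -0.1, 0, 0]
```

Call:
move_arm --deltas '[0.6, 0.01, 0.003, 0.01, 0, 0, 0, 0.6, 0.016, 0.004, 0.02, 0, 0, 0, 0.6, 0.018, 0.004, 0.022, 0, 0, 0, 0.6, 0.012, 0.003, 0.017, 0, 0, 0, 0.6, 0, 0, 0, 0, 0, 0, 0.6, 0, 0, 0, 0, 0, 0]'

```text
clock: 8.9
tcp_pos: [0.6284, 0.1564, 0.1208]
orientation: [0.0, 0.64, 0.768, 0.0]
wrist_force: [0.2, -0.5, 0.3]
finger_gap: 0.059
```

```bash
python3 - <<'E'
from h import *
s,P,R=cur(); print(s['clock'],P,s['wrist_force'],R.as_matrix().round(3).tolist())
plan([((.6266,.1581,.096),down(100.6),2)],.6)
E
```

```text
8.9 [0.62843134 0.15640465 0.12080854] [ 0.21878701 -0.54162337  0.33791241] [[-0.18, 0.984, 0.001], [0.984, 0.18, -0.0], [-0.0, 0.001, -1.0]]
[0.6, 0.001, -0.0008, 0.0124, 0, 0, -0.1, 0.6, 0.001, -0.0007, 0.0124, 0, 0, -0.1]
```

Call:
move_arm --deltas '[0.6, 0.002, -0.001, 0.012, 0, 0, 0, 0.6, 0, 0, 0.006, 0, 0, 0, 0.6, 0, 0, 0, 0, 0, 0]'

```text
clock: 9.28
tcp_pos: [0.6263, 0.1578, 0.1015]
orientation: [-0.0, 0.641, 0.768, -0.001]
wrist_force: [-0.4, -0.0, -0.8]
finger_gap: 0.0592
```

```bash
python3 - <<'E'
from h import *
for i in range(4):
    p=imaging.read_camera('wrist'); s,P,R=cur(); print(s['clock'],P.round(4),s['qvel'].round(3))
save('wrist5',p)
wfit(p,(.6265,.159),.036,.106,.125)
q=imaging.read_camera('top'); save('top5',q)
E
```

```text
9.325 [0.6266 0.1579 0.1019] [ 0.002 -0.005  0.012  0.002  0.001  0.001]
9.375 [0.6269 0.158  0.1023] [ 0.002 -0.003  0.009  0.     0.002  0.001]
9.425 [0.627  0.158  0.1025] [-0.    -0.002  0.004  0.     0.001  0.   ]
9.475 [0.6271 0.1581 0.1026] [ 0.002 -0.002  0.003  0.001  0.    -0.   ]
circ 0.6257 0.1632 r0.0353 ell [0.6267 0.1588] [0.0589 0.072 ] z 0.1163 14969
```

View pics/wrist5.png

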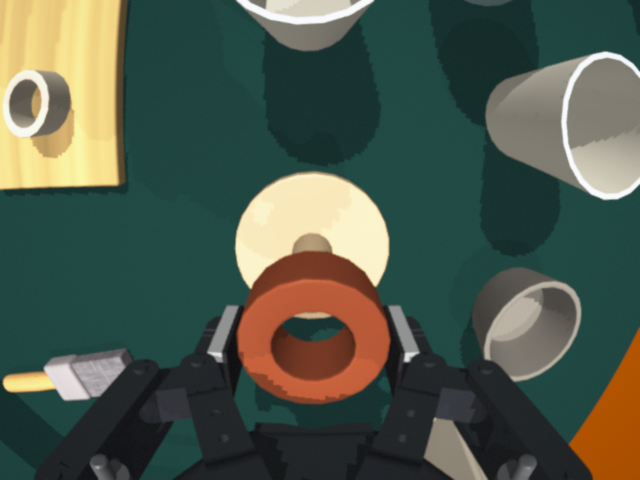

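Aligned: the post at (312,243) is centred under the ring at (312,340). Lowering gently onto the taper.

Call:
move_arm --deltas '[0.6, 0, 0, 0.008, 0, 0, 0, 0.6, 0, 0, 0.008, 0, 0, 0, 0.6, 0, 0, 0.008, 0, 0, 0, 0.6, 0, 0, 0.008, 0, 0, 0, 0.6, 0, 0, 0, 0, 0, 0]'

```text
clock: 10.15
tcp_pos: [0.6261, 0.1581, 0.0691]
orientation: [-0.001, 0.64, 0.768, -0.001]
wrist_force: [0.1, 0.1, -1.2]
finger_gap: 0.0586
```

Call:
move_arm --deltas '[0.6, 0, 0, 0.01, 0, 0, 0, 0.6, 0, 0, 0.01, 0, 0, 0, 0.6, 0, 0, 0.01, 0, 0, 0, 0.6, 0, 0, 0.007, 0, 0, 0, 0.6, 0, 0, 0.003, 0, 0, 0, 0.6, 0, 0, 0, 0, 0, 0]'

```text
clock: 10.9
tcp_pos: [0.6268, 0.1582, 0.0301]
orientation: [-0.0, 0.64, 0.768, -0.0]
wrist_force: [0.1, -0.2, -2.3]
finger_gap: 0.0589
```

```bash
python3 - <<'E'
from h import *
p=imaging.read_camera('wrist'); save('wrist6',p); s,P,R=cur(); print(s['clock'],P.round(4),s['wrist_force'])
W=wcloud(p); c=P[:2]+[0,.001]; d=np.hypot(W[...,0]-c[0],W[...,1]-c[1]); Q=W[(d<.026)&(d>.018)&(W[...,2]>.03)&(W[...,2]<.07)]; print(np.median(Q[:,2]),len(Q))
E
```

```text
10.95 [0.627  0.1582 0.0304] [-0.05318022 -0.18278505 -0.9740384 ]
0.04510034303292954 4931
```

View pics/wrist6.png

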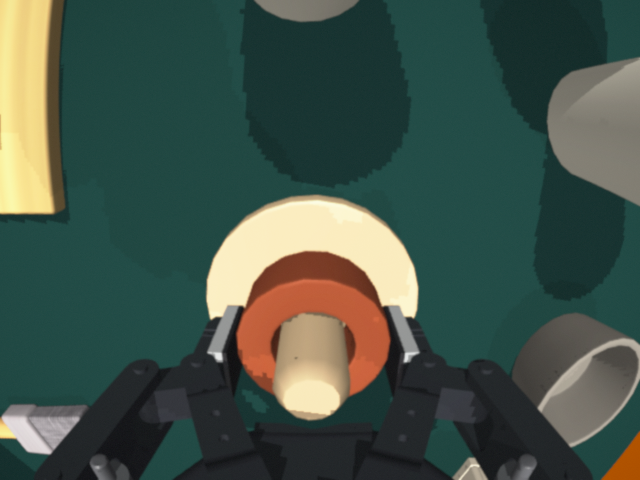

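The post passes through the bore, and the ring top at 45 mm is about 3 mm above home. Finishing slowly.

Call:
move_arm --deltas '[0.6, 0, 0, 0.001, 0, 0, 0, 0.6, 0, 0, 0.001, 0, 0, 0, 0.6, 0, 0, 0.001, 0, 0, 0, 0.6, 0, 0, 0.001, 0, 0, 0, 0.6, 0, 0, 0, 0, 0, 0, 0.6, 0, 0, 0, 0, 0, 0]'

```text
clock: 11.7
tcp_pos: [0.6269, 0.1582, 0.0268]
orientation: [0.0, 0.64, 0.768, 0.0]
wrist_force: [-2.8, -0.5, 5.6]
finger_gap: 0.0589
```

Call:
move_arm --deltas '[-0.6, 0, 0, 0, 0, 0, 0, -0.8, 0, 0, 0, 0, 0, 0, -0.9, 0, 0, 0, 0, 0, 0, -0.9, 0, 0, 0, 0, 0, 0]'

```text
clock: 12.2
tcp_pos: [0.6268, 0.1582, 0.0261]
orientation: [-0.0, 0.64, 0.768, -0.0]
wrist_force: [-0.1, -0.0, -0.0]
finger_gap: 0.0808
```

```bash
python3 - <<'E'
from h import *
p=imaging.read_camera('wrist'); save('wrist7',p); s,P,R=cur(); print(s['clock'],P.round(4),s['wrist_force'],s['finger_gap'])
W=wcloud(p); c=P[:2]+[0,.001]; d=np.hypot(W[...,0]-c[0],W[...,1]-c[1]); Q=W[(d<.026)&(d>.018)&(W[...,2]>.03)&(W[...,2]<.06)]; print(np.percentile(Q[:,2],[10,50,90]),len(Q))
wfit(p,P[:2],.034,.036,.047)
E
```

```text
12.25 [0.6268 0.1582 0.0261] [ 0.22060861 -0.34047714  0.03275388] 0.08112798056676179
[0.04117353 0.04190202 0.04259353] 4955
circ 0.6270 0.1594 r0.0301 ell [0.627  0.1594] [0.0594 0.0597] z 0.0415 10579
```

View pics/wrist7.png

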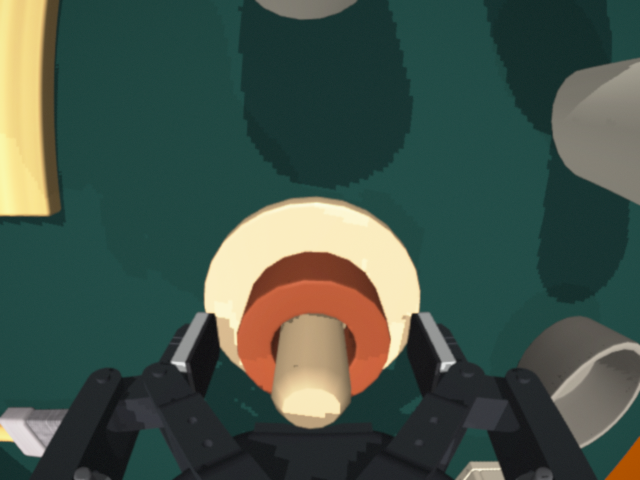

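Red ring is home and released: top at 41.9 mm, centred to 0.5 mm. Now the white ring.

```bash
python3 - <<'E'
from h import *
plan([((.6268,.1582,.146),down(100.6),3),((.4244,.2340,.12),down(100.6),6)],-1)
E
```

```text
[-1, 0, 0, -0.04, 0, 0, -0.1, -1, 0, 0, -0.0399, 0, 0, -0.1, -1, 0, 0, -0.04, 0, 0, 0, -1, 0.0186, -0.0308, 0.0043, 0, 0, 0, -1, 0.0186, -0.0309, 0.0044, 0, 0, 0, -1, 0.0186, -0.0308, 0.0043, 0, 0, 0, -1, 0.0186, -0.0309, 0.0044, 0, 0, 0, -1, 0.0186, -0.0308, 0.0043, 0, 0, 0, -1, 0.0186, -0.0309, 0.0043, 0, 0, 0]
```

Call:
move_arm --deltas '[-1, 0, 0, -0.02, 0, 0, 0, -1, 0, 0, -0.05, 0, 0, 0, -1, 0, 0, -0.05, 0, 0, 0, -1, 0.012, -0.02, 0, 0, 0, 0, -1, 0.02, -0.035, 0.004, 0, 0, 0, -1, 0.024, -0.04, 0.005, 0, 0, 0, -1, 0.024, -0.04, 0.006, 0, 0, 0, -1, 0.02, -0.031, 0.005, 0, 0, 0, -1, 0.012, -0.019, 0.004, 0, 0, 0, -1, 0, 0, 0, 0, 0, 0]'

```text
clock: 13.5
tcp_pos: [0.423, 0.2354, 0.1222]
orientation: [-0.0, 0.64, 0.769, -0.0]
wrist_force: [0.4, -1.0, 0.5]
finger_gap: 0.0855
```

```bash
python3 - <<'E'
from h import *
p=imaging.read_camera('wrist'); p=imaging.read_camera('wrist'); save('wrist8',p); s,P,R=cur(); print(s['clock'],P.round(4),s['finger_gap'])
wfit(p,(.4244,.2342),.03,.034,.05)
p=imaging.read_camera('top'); Q=near(p,(.627,.159),.04,.038,.05); xy=Q[:,:2].astype(np.float32); print(cv2.minEnclosingCircle(xy),np.median(Q[:,2]))
plan([((.4244,.2340,.05),down(100.6),3)],-1)
E
```

```text
13.6 [0.4255 0.2352 0.1227] 0.08583263631994635
circ 0.4244 0.2343 r0.0233 ell [0.4244 0.2342] [0.0455 0.0458] z 0.0374 2090
((0.6268925666809082, 0.15910932421684265), 0.02998328022658825) 0.04160868096641987
[-1, -0.0003, -0.0006, 0.0242, 0, 0, -0.1, -1, -0.0002, -0.0006, 0.0242, 0.1, 0, -0.1, -1, -0.0003, -0.0005, 0.0243, 0, 0, -0.1]
```

View pics/wrist8.png

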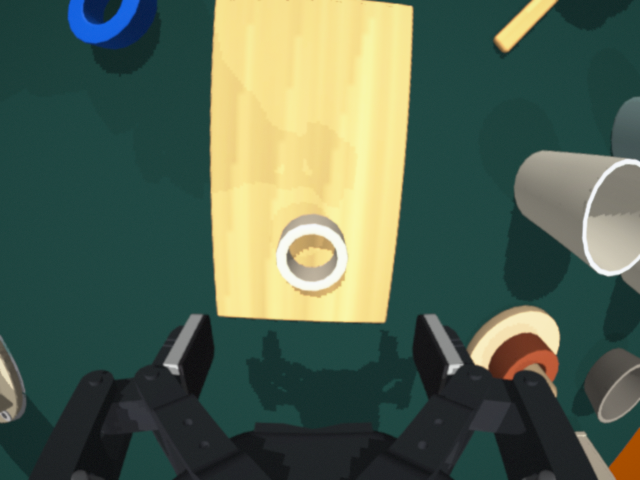

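The white ring is at (312,254), centred between the jaws. Red sits on the setter at (522,362). Descending.

Call:
move_arm --deltas '[-1, -0.001, -0.001, 0.025, 0, 0, 0, -1, 0, 0, 0.03, 0, 0, 0, -1, 0, 0, 0.018, 0, 0, 0, -1, 0, 0, 0, 0, 0, 0, -1, 0, 0, 0, 0, 0, 0]'

```text
clock: 14.28
tcp_pos: [0.4251, 0.2339, 0.0499]
orientation: [0.0, 0.641, 0.768, 0.0]
wrist_force: [0.6, -0.1, 0.4]
finger_gap: 0.0855
```

```bash
python3 - <<'E'
from h import *
s,P,R=cur(); print(s['clock'],P.round(4),s['finger_gap'])
plan([((.4244,.2340,.029),down(100.6),3)],-1)
E
```

```text
14.275 [0.4251 0.2339 0.0499] 0.08548617548975992
[-1, 0.0001, -0.0002, 0.007, 0, 0, -0.1, -1, 0, -0.0003, 0.0069, 0, 0, -0.1, -1, 0.0001, -0.0002, 0.007, 0.1, 0, -0.1]
```

Call:
move_arm --deltas '[-1, 0, -0.001, 0.01, 0, 0, 0, -1, 0, 0, 0.008, 0, 0, 0, -1, 0, 0, 0.003, 0, 0, 0, 0.6, 0, 0, 0, 0, 0, 0, 0.6, 0, 0, 0, 0, 0, 0, 0.6, 0, 0, 0, 0, 0, 0, 0.6, 0, 0, 0, 0, 0, 0, 0.6, 0, 0, 0, 0, 0, 0]' --squeeze 25

```text
clock: 15.28
tcp_pos: [0.4232, 0.2339, 0.0286]
orientation: [0.0, 0.64, 0.768, 0.0]
wrist_force: [-0.0, -0.7, 3.5]
finger_gap: 0.044
```

Call:
move_arm --deltas '[0.6, 0, 0, -0.01, 0, 0, 0, 0.6, 0, 0, -0.03, 0, 0, 0, 0.6, 0, 0, -0.045, 0, 0, 0, 0.6, 0, 0, -0.045, 0, 0, 0, 0.6, 0, 0, -0.02, 0, 0, 0, 0.6, 0, 0, 0, 0, 0, 0]'

```text
clock: 16.02
tcp_pos: [0.424, 0.2341, 0.1803]
orientation: [0.001, 0.64, 0.768, 0.002]
wrist_force: [1.4, 0.4, -0.3]
finger_gap: 0.0444
```

```bash
python3 - <<'E'
from h import *
p=imaging.read_camera('wrist'); save('wrist9',p); s,P,R=cur(); print(s['clock'],P.round(4),s['finger_gap'],s['wrist_force'],R.as_matrix().round(3).tolist())
wfit(p,P[:2],.0245,P[2]+.004,P[2]+.03)
plan([((.627,.10,.19),down(100.6),8)],.6)
E
```

```text
16.075 [0.4231 0.2338 0.1787] 0.044350076769204785 [ 0.47563599 -0.70225623 -1.04898608] [[-0.18, 0.984, 0.001], [0.984, 0.18, 0.0], [0.0, 0.001, -1.0]]
circ 0.4232 0.2339 r0.0246 ell [0.4231 0.2342] [0.0455 0.0491] z 0.1903 6688
[0.6, -0.021, 0.0221, -0.0014, 0, 0, 0, 0.6, -0.0211, 0.022, -0.0014, 0, 0, -0.1, 0.6, -0.0211, 0.0221, -0.0014, 0, 0, 0, 0.6, -0.021, 0.022, -0.0013, 0, 0, 0, 0.6, -0.0211, 0.022, -0.0014, 0, 0, 0, 0.6, -0.0211, 0.022, -0.0014, 0.1, 0, -0.1, 0.6, -0.0211, 0.022, -0.0014, 0, 0, 0, 0.6, -0.0211, 0.022, -0.0015, 0, 0, 0]
```

View pics/wrist9.png

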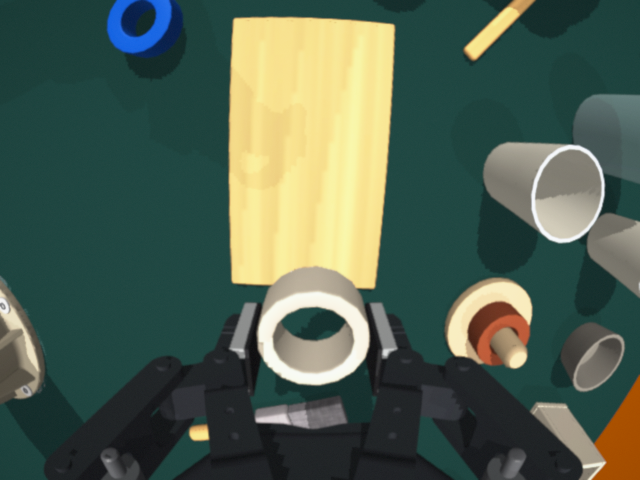

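The white ring is held level at (313,338). Moving near the post to re-measure it.

Call:
move_arm --deltas '[0.6, -0.013, 0.014, -0.002, 0, 0, 0, 0.6, -0.022, 0.023, -0.002, 0, 0, 0, 0.6, -0.027, 0.028, -0.002, 0, 0, 0, 0.6, -0.027, 0.028, -0.002, 0, 0, 0, 0.6, -0.027, 0.028, -0.002, 0, 0, 0, 0.6, -0.022, 0.023, -0.002, 0, 0, 0, 0.6, -0.018, 0.019, 0, 0, 0, 0, 0.6, -0.012, 0.013, 0, 0, 0, 0, 0.6, 0, 0, 0, 0, 0, 0, 0.6, 0, 0, 0, 0, 0, 0]'

```text
clock: 17.32
tcp_pos: [0.6255, 0.0999, 0.1891]
orientation: [-0.001, 0.64, 0.768, -0.001]
wrist_force: [-0.5, 0.6, -0.1]
finger_gap: 0.0443
```

```bash
python3 - <<'E'
from h import *
p=imaging.read_camera('wrist'); p=imaging.read_camera('wrist'); s,P,R=cur(); print(s['clock'],P.round(4),s['finger_gap'])
wfit(p,P[:2],.0245,P[2]+.004,P[2]+.03)
wfit(p,(.627,.159),.025,.068,.09);wfit(p,(.627,.159),.035,.038,.047)
plan([((.627,.1585,.12),down(100.6),5)],.6)
E
```

```text
17.425 [0.6255 0.1005 0.1899] 0.0442752118928703
circ 0.6255 0.1006 r0.0246 ell [0.6255 0.1004] [0.0455 0.0491] z 0.2008 6483
circ 0.6265 0.1592 r0.0129 ell [0.6265 0.1591] [0.0247 0.0256] z 0.0725 1044
circ 0.6272 0.1590 r0.0302 ell [0.6273 0.1589] [0.0594 0.0597] z 0.0418 3431
[0.6, 0.0114, 0.0024, 0.014, 0, 0, 0, 0.6, 0.0113, 0.0024, 0.014, 0, 0, -0.1, 0.6, 0.0114, 0.0024, 0.0139, 0, 0, 0, 0.6, 0.0113, 0.0024, 0.014, 0, 0, -0.1, 0.6, 0.0114, 0.0025, 0.014, -0.1, 0, 0]
```

Call:
move_arm --deltas '[0.6, 0.008, 0.001, 0.01, 0, 0, 0, 0.6, 0.013, 0.002, 0.018, 0, 0, 0, 0.6, 0.015, 0.003, 0.02, 0, 0, 0, 0.6, 0.013, 0.003, 0.018, 0, 0, 0, 0.6, 0.008, 0.002, 0.012, 0, 0, 0, 0.6, 0, 0, 0.004, 0, 0, 0, 0.6, 0, 0, 0, 0, 0, 0, 0.6, 0, 0, 0, 0, 0, 0]'

```text
clock: 18.42
tcp_pos: [0.6274, 0.1578, 0.1091]
orientation: [0.001, 0.641, 0.768, 0.0]
wrist_force: [0.7, 0.2, 0.6]
finger_gap: 0.0441
```

```bash
python3 - <<'E'
from h import *
p=imaging.read_camera('wrist');p=imaging.read_camera('wrist'); save('wrist10',p); s,P,R=cur(); print(s['clock'],P.round(4),s['finger_gap'],R.as_matrix().round(3).tolist())
wfit(p,P[:2],.0245,P[2]+.004,P[2]+.03)
plan([((.6268,.1588,.10),down(100.6),1)],.6)
E
```

```text
18.525 [0.6274 0.1578 0.1091] 0.04419682238122249 [[-0.179, 0.984, 0.001], [0.984, 0.179, 0.0], [-0.0, 0.001, -1.0]]
circ 0.6274 0.1578 r0.0246 ell [0.6273 0.1579] [0.0456 0.0493] z 0.1202 6550
[0.6, 0.0011, -0.0004, 0.0091, 0.1, 0, -0.3]
```

View pics/wrist10.png

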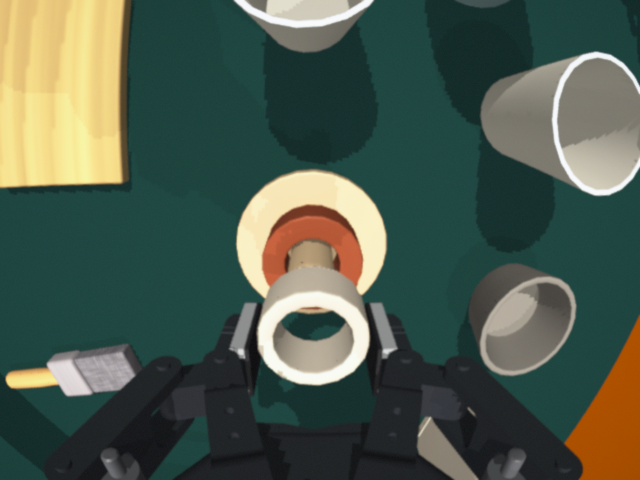

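The post at (312,255) is in line with the ring at (313,338). Lowering with a 1 mm correction.

Call:
move_arm --deltas '[0.6, 0.001, 0, 0.008, 0, 0, 0, 0.6, 0, 0, 0.008, 0, 0, 0, 0.6, 0, 0, 0.008, 0, 0, 0, 0.6, 0, 0, 0.006, 0, 0, 0, 0.6, 0, 0, 0, 0, 0, 0]'

```text
clock: 19.15
tcp_pos: [0.6261, 0.1591, 0.0774]
orientation: [-0.0, 0.64, 0.768, -0.001]
wrist_force: [-0.5, -0.2, -0.3]
finger_gap: 0.044
```

Call:
move_arm --deltas '[0.6, 0, 0, 0.007, 0, 0, 0, 0.6, 0, 0, 0.006, 0, 0, 0, 0.6, 0, 0, 0.003, 0, 0, 0, 0.6, 0, 0, 0.001, 0, 0, 0, 0.6, 0, 0, 0, 0, 0, 0]'

```text
clock: 19.77
tcp_pos: [0.6266, 0.1592, 0.0613]
orientation: [0.0, 0.64, 0.768, -0.0]
wrist_force: [-1.1, -0.0, -0.9]
finger_gap: 0.0441
```

```bash
python3 - <<'E'
from h import *
p=imaging.read_camera('wrist'); save('wrist11',p); s,P,R=cur(); print(s['clock'],P.round(4),s['wrist_force'])
W=wcloud(p); d=np.hypot(W[...,0]-P[0],W[...,1]-P[1]); Q=W[(d<.022)&(d>.017)&(W[...,2]>.06)&(W[...,2]<.09)]; print(np.percentile(Q[:,2],[10,50,90]),len(Q))
E
```

```text
19.825 [0.6268 0.1592 0.0614] [-0.80769837  0.54638871  0.35148636]
[0.06958833 0.0704093  0.07121281] 3407
```

View pics/wrist11.png

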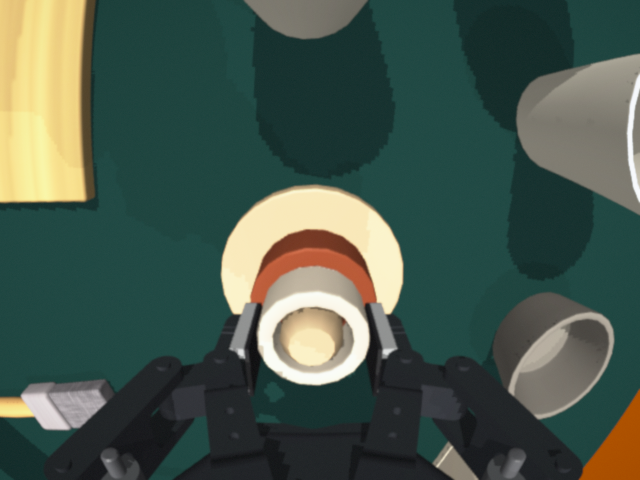

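White top is at 70.4 mm and home is 68 mm. Finishing in 1 mm steps.

Call:
move_arm --deltas '[0.6, 0, 0, 0.001, 0, 0, 0, 0.6, 0, 0, 0.001, 0, 0, 0, 0.6, 0, 0, 0.001, 0, 0, 0, 0.6, 0, 0, 0, 0, 0, 0]'

```text
clock: 20.32
tcp_pos: [0.6267, 0.1592, 0.0586]
orientation: [0.0, 0.64, 0.768, 0.0]
wrist_force: [-1.8, -0.1, 2.9]
finger_gap: 0.0442
```

Call:
move_arm --deltas '[0, 0, 0, 0, 0, 0, 0, -0.4, 0, 0, 0, 0, 0, 0, -0.8, 0, 0, 0, 0, 0, 0, -0.8, 0, 0, 0, 0, 0, 0, -0.8, 0, 0, -0.02, 0, 0, 0, -0.8, 0, 0, -0.04, 0, 0, 0, -0.8, 0, 0, -0.05, 0, 0, 0, -0.8, 0, 0, -0.04, 0, 0, 0, -0.8, 0, 0, 0, 0, 0, 0]'

```text
clock: 21.45
tcp_pos: [0.6289, 0.1595, 0.2127]
orientation: [0.003, 0.64, 0.768, 0.003]
wrist_force: [0.5, 0.2, -0.9]
finger_gap: 0.077
```

```bash
python3 - <<'E'
from h import *
p=imaging.read_camera('wrist'); save('wrist12',p); s,P,R=cur(); print(s['clock'],P.round(4),s['wrist_force'],s['finger_gap'])
wfit(p,(.627,.159),.027,.064,.071)
wfit(p,(.627,.159),.035,.038,.047); wfit(p,(.627,.159),.056,.008,.02)
W=wcloud(p); m=(p['z_map']>0)&(W[...,2]>.125)&(W[...,2]<.147)&(W[...,0]>.45)&(W[...,0]<.7)&(W[...,1]>-.16)&(W[...,1]<-.05)
Q=W[m]; print(len(Q)); 
if len(Q): print(cv2.minAreaRect(Q[:,:2].astype(np.float32)))
for yaw in (10.6,190.6): 
  print(yaw); plan([((.5749,-.06,.23),down(100.6+(yaw-100.6)),10)],-.3)
E
```

```text
21.5 [0.6277 0.1594 0.2101] [-1.18346274  0.73064448  0.13989033] 0.07645300765111782
circ 0.6271 0.1595 r0.0231 ell [0.6271 0.1593] [0.0449 0.0454] z 0.0677 1637
circ 0.6273 0.1593 r0.0302 ell [0.6273 0.1594] [0.0593 0.0597] z 0.0418 1100
circ 0.6267 0.1590 r0.0503 ell [0.6266 0.1591] [0.0993 0.0997] z 0.0119 4700
230
((0.5184463262557983, -0.10460323095321655), (0.038708172738552094, 0.006518148817121983), 16.527170181274414)
10.6
[-0.3, -0.0206, -0.0091, -0.002, 0, 0, 9, -0.3, -0.0218, -0.0058, -0.002, 0, 0, 9, -0.3, -0.0225, -0.0023, -0.002, 0, -0.1, 8.9, -0.3, -0.0225, 0.0012, -0.002, 0.1, 0, 9, -0.3, -0.0221, 0.0046, -0.002, 0, 0, 9, -0.3, -0.0211, 0.0081, -0.002, 0, 0, 9, -0.3, -0.0195, 0.0113, -0.002, 0, 0, 8.9, -0.3, -0.0175, 0.0142, -0.002, 0, 0, 9, -0.3, -0.0152, 0.0167, -0.0019, 0.1, -0.1, 9, -0.3, -0.0123, 0.0189, -0.002, 0, 0, 9]
190.6
[-0.3, -0.0206, -0.0091, -0.002, 0, 0, -9, -0.3, -0.019, -0.0123, -0.002, 0, 0, -9, -0.3, -0.0168, -0.015, -0.002, 0, 0.1, -9.1, -0.3, -0.0142, -0.0176, -0.0021, 0.1, 0, -9, -0.3, -0.0112, -0.0195, -0.002, 0, 0, -9, -0.3, -0.0081, -0.0211, -0.002, 0, 0, -9, -0.3, -0.0047, -0.022, -0.002, 0, 0, -9.1, -0.3, -0.0012, -0.0226, -0.002, 0, 0.1, -9, -0.3, 0.0024, -0.0224, -0.002, 0, 0, -9, -0.3, 0.0059, -0.0218, -0.0021, 0.1, 0, -9]
```

View pics/wrist12.png

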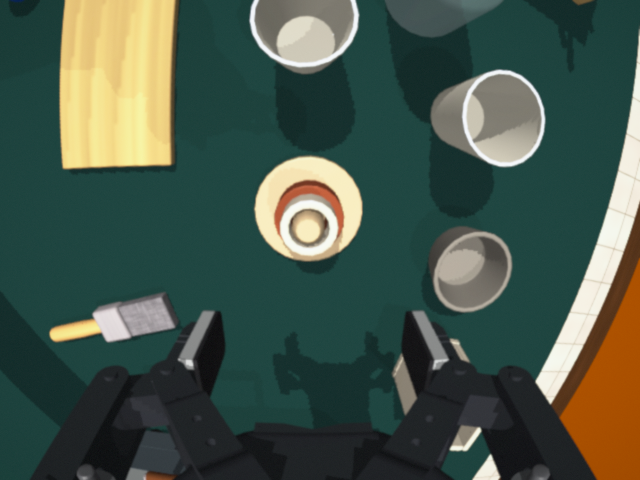

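Wrist view: both rings are home at (309,225). Red top is 41.8 mm, white top 67.7 mm, and all centres agree within 1 mm. Next the handle: the kiln front faces +y, and the bar lies at about (0.575,-0.098) along yaw 10.6°.

Call:
move_arm --deltas '[-0.2, -0.018, -0.008, -0.005, 0, 0, -9, -0.2, -0.021, -0.012, -0.005, 0, 0, -9, -0.2, -0.02, -0.016, -0.003, 0, 0, -9, -0.2, -0.017, -0.02, -0.002, 0, 0, -9, -0.2, -0.013, -0.023, -0.002, 0, 0, -9, -0.2, -0.008, -0.026, 0, 0, 0, -9, -0.2, -0.004, -0.027, 0, 0, 0, -9, -0.2, 0, -0.027, 0, 0, 0, -9, -0.2, 0.003, -0.026, 0, 0, 0, -9, -0.2, 0.006, -0.02, 0, 0, 0, -9]' --squeeze 60

```text
clock: 22.75
tcp_pos: [0.5639, -0.0843, 0.2233]
orientation: [-0.001, -0.093, 0.996, 0.001]
wrist_force: [-0.6, -0.5, -0.3]
finger_gap: 0.0514
```

Call:
move_arm --deltas '[-0.2, 0, 0, 0, 0, 0, 0, -0.2, 0, 0, 0, 0, 0, 0]'

```text
clock: 23.0
tcp_pos: [0.5647, -0.0831, 0.2242]
orientation: [-0.001, -0.089, 0.996, 0.0]
wrist_force: [-0.5, 0.0, -1.2]
finger_gap: 0.0514
```

```bash
python3 - <<'E'
from h import *
p=imaging.read_camera('wrist'); save('wrist13',p); s,P,R=cur(); print(s['clock'],P.round(4),s['joint_pos'].round(2),s['finger_gap'],R.as_matrix().round(3).tolist())
W=wcloud(p); col=p['img'].astype(int)
m=(p['z_map']>0)&(W[...,2]>.125)&(W[...,2]<.147)&(W[...,0]>.45)&(W[...,0]<.7)&(W[...,1]>-.13)&(W[...,1]<-.06)&(col[...,0]>col[...,2]+25)
Q=W[m]; print(len(Q)); 
if len(Q): print(cv2.minAreaRect(Q[:,:2].astype(np.float32)),np.percentile(Q[:,2],[5,50,98]))
c=(W[...,2]>.147)&(W[...,2]<.16); Q=W[c]; print(len(Q), Q[:,1].max() if len(Q) else 0)
E
```

```text
23.05 [ 0.5649 -0.0829  0.2245] [-0.29  0.31  0.    1.26  0.   -0.47] 0.05109767488432931 [[-0.984, -0.179, -0.001], [-0.179, 0.984, 0.001], [0.001, 0.001, -1.0]]
4854
((0.5770612359046936, -0.10031769424676895), (0.14635486900806427, 0.015677660703659058), 10.797952651977539) [0.13515564 0.13970137 0.14165269]
63547 0.4916727713669404
```

View pics/wrist13.png

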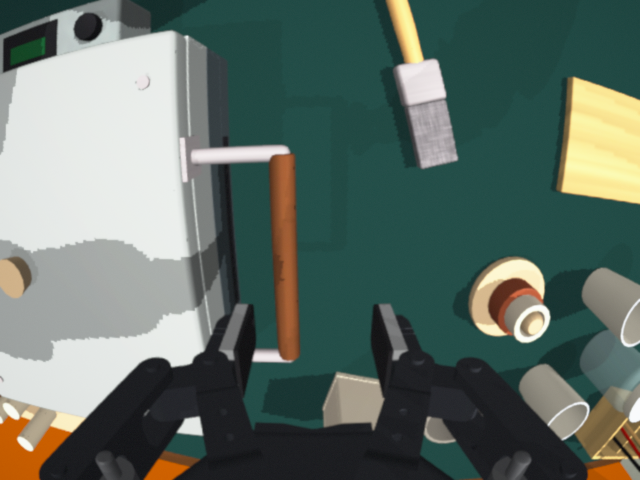

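The bar runs from (283,155) to (289,358) in the wrist view, centre (0.577,-0.100), top at 141 mm, all as expected. Aligning above it.

```bash
python3 - <<'E'
from h import *
plan([((.5768,-.1003,.18),down(190.7),3)],-.2)
E
```

```text
[-0.2, -0.0029, -0.0064, 0.0148, 0, 0, -0.1, -0.2, -0.0029, -0.0065, 0.0149, 0, 0, -0.2, -0.2, -0.0028, -0.0064, 0.0148, 0, -0.1, -0.1]
```

Call:
move_arm --deltas '[-0.2, -0.003, -0.006, 0.014, 0, 0, -0.2, -0.2, -0.003, -0.007, 0.016, 0, 0, -0.2, -0.2, -0.003, -0.006, 0.014, 0, 0, 0, -0.2, 0, 0, 0, 0, 0, 0, -0.2, 0, 0, 0, 0, 0, 0]'

```text
clock: 23.68
tcp_pos: [0.5774, -0.1007, 0.1813]
orientation: [-0.0, -0.094, 0.996, 0.0]
wrist_force: [0.0, 1.1, 0.9]
finger_gap: 0.0512
```

```bash
python3 - <<'E'
from h import *
p=imaging.read_camera('wrist'); save('wrist14',p); s,P,R=cur(); print(s['clock'],P.round(4),s['finger_gap'])
plan([((.5768,-.1003,.124),down(190.7),4)],-.2)
E
```

```text
23.725 [ 0.5776 -0.1007  0.1816] 0.05120967933811587
[-0.2, 0.0002, 0.0001, 0.0144, 0, 0, 0, -0.2, 0.0002, 0.0002, 0.0144, 0, 0, 0, -0.2, 0.0001, 0.0001, 0.0144, 0, 0, 0, -0.2, 0.0002, 0.0001, 0.0144, 0, 0, 0.1]
```

View pics/wrist14.png

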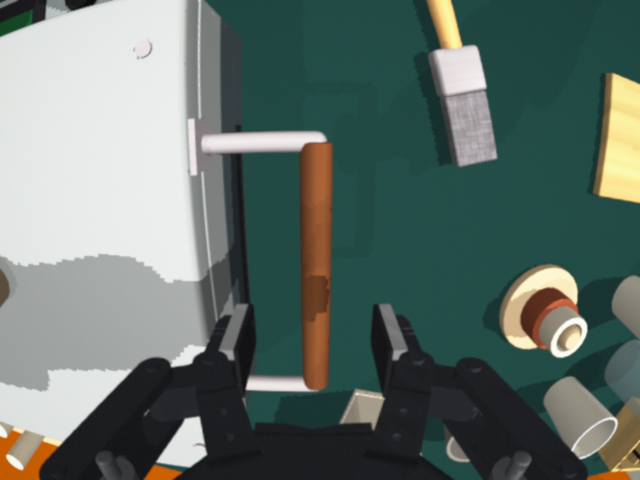

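The bar at column 315 is centred between the fingers (252 and 375) and parallel to the pads. Descending and closing.

Call:
move_arm --deltas '[-0.2, 0, 0, 0.014, 0, 0, 0, -0.2, 0, 0, 0.018, 0, 0, 0, -0.2, 0, 0, 0.017, 0, 0, 0, -0.2, 0, 0, 0.009, 0, 0, 0, -0.2, 0, 0, 0, 0, 0, 0, 1, 0, 0, 0, 0, 0, 0, 1, 0, 0, 0, 0, 0, 0, 1, 0, 0, 0, 0, 0, 0, 1, 0, 0, 0, 0, 0, 0]' --squeeze 60

```text
clock: 24.85
tcp_pos: [0.5776, -0.0992, 0.1242]
orientation: [0.001, -0.094, 0.996, 0.001]
wrist_force: [-0.8, 5.1, 3.0]
finger_gap: 0.0143
```

```bash
python3 - <<'E'
from h import *
p=imaging.read_camera('wrist'); save('wrist15',p); s,P,R=cur(); print(s['clock'],P.round(4),s['finger_gap'],s['wrist_force'],s['joint_pos'].round(3))
# arc plan: bar B0 relative to hinge
u=np.array([-np.sin(np.radians(10.7)),np.cos(np.radians(10.7)),0]) # front dir
a0=np.arctan2(48,326)
B=lambda th:.3295*(np.cos(a0+th)*u+np.sin(a0+th)*np.array([0,0,1]))
wps=[]
angs=np.radians(np.array([.5,1.5,3,5,7,9,11,13,15,17,19,21,23,25,27,29,31,33,35,36.5,38,39,40,40]))
for a in angs: wps.append((P+B(a)-B(0),R,1))
print(wps[-1][0]); plan(wps,1)
E
```

```text
24.9 [ 0.5777 -0.0992  0.1243] 0.014001684782331752 [-0.56271228  5.41496872  3.58672499] [-0.308  0.393 -0.135  1.042  0.003 -0.497]
[ 0.59754116 -0.20446569  0.32256319]
[1, 0, -0.0004, -0.0028, 0, 0, 0, 1, 0, -0.0009, -0.0057, 0, 0, 0, 1, 0, -0.0016, -0.0085, 0, 0, 0, 1, 0, -0.0025, -0.0112, 0, 0, 0, 1, 0, -0.0028, -0.0112, 0, 0, 0, 1, -0.0001, -0.0032, -0.011, 0, 0, 0, 1, 0, -0.0036, -0.011, 0, 0, 0, 1, 0, -0.004, -0.0107, 0, 0, 0, 1, 0, -0.0044, -0.0107, 0, 0, 0, 1, 0, -0.0047, -0.0105, 0, 0, 0]
[1, 0, -0.0051, -0.0103, 0, 0, 0, 1, 0, -0.0054, -0.0101, 0, 0, 0, 1, 0, -0.0058, -0.01, 0, 0, 0, 1, 0, -0.0061, -0.0097, 0, 0, 0, 1, 0, -0.0065, -0.0095, 0, 0, 0, 1, 0, -0.0068, -0.0093, 0, 0, 0, 1, 0, -0.0071, -0.009, 0, 0, 0, 1, 0, -0.0075, -0.0088, 0, 0, 0, 1, 0, -0.0077, -0.0085, 0, 0, 0, 1, 0, -0.006, -0.0062, 0, 0, 0]
[1, 0, -0.0061, -0.006, 0, 0, 0, 1, 0, -0.0042, -0.004, 0, 0, 0, 1, 0, -0.0043, -0.0038, 0, 0, 0, 1, 0, 0, 0, 0, 0, 0]
```

View pics/wrist15.png

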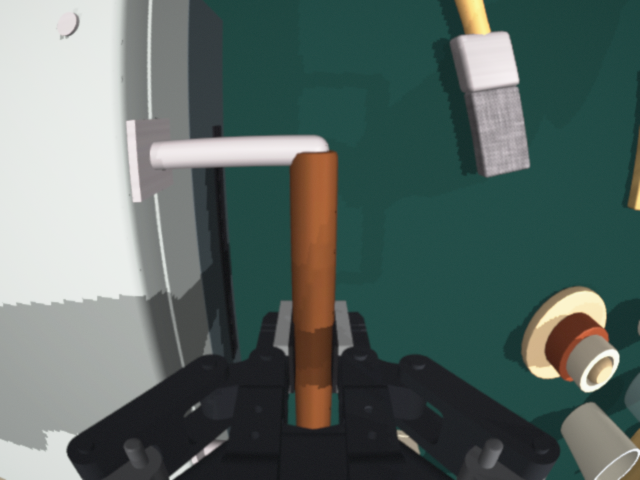

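The bar is clamped at column 315 with a gap of about 14 mm. Starting the lift along the arc.

Call:
move_arm --deltas '[1, 0, -0.0004, -0.003, 0, 0, 0, 1, 0, -0.001, -0.006, 0, 0, 0, 1, 0, -0.0016, -0.0085, 0, 0, 0, 1, 0, -0.0025, -0.011, 0, 0, 0, 1, 0, -0.003, -0.011, 0, 0, 0, 1, 0, -0.003, -0.011, 0, 0, 0]'

```text
clock: 25.65
tcp_pos: [0.5796, -0.1097, 0.173]
orientation: [-0.0, -0.095, 0.996, 0.003]
wrist_force: [4.2, 5.2, -7.9]
finger_gap: 0.0144
```

```bash
python3 - <<'E'
from h import *
p=imaging.read_camera('scene'); save('scene16',p); s,P,R=cur(); print(s['clock'],P.round(4),s['finger_gap'],s['wrist_force'],R.as_matrix().round(3).tolist())
E
```

```text
25.7 [ 0.5797 -0.1101  0.1745] 0.013907464297046163 [ 1.08028451  6.95401111 -3.83920924] [[-0.982, -0.188, 0.0], [-0.188, 0.982, 0.004], [-0.001, 0.004, -1.0]]
```

View pics/scene16.png

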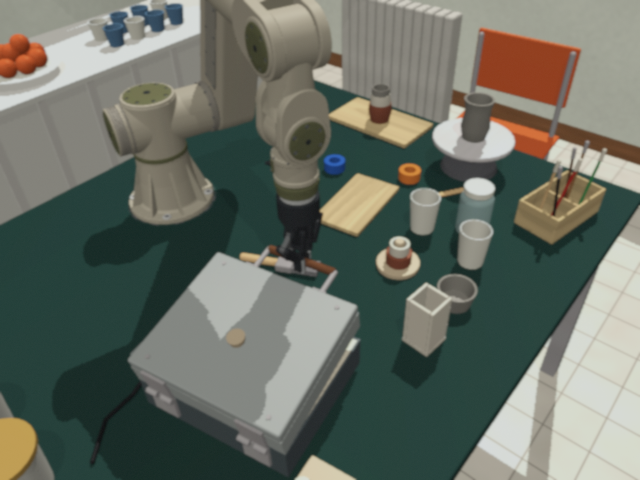

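The lid is lifting: a gap shows at its right edge near (345,370), and the forces are small. Continuing on the arc.

Call:
move_arm --deltas '[1, 0, -0.0036, -0.011, 0, 0, 0, 1, 0, -0.004, -0.011, 0, 0, 0, 1, 0, -0.0044, -0.0107, 0, 0, 0, 1, 0, -0.0047, -0.0105, 0, 0, 0, 1, 0, -0.005, -0.0103, 0, 0, 0, 1, 0, -0.0054, -0.01, 0, 0, 0, 1, 0, -0.0058, -0.01, 0, 0, 0, 1, 0, -0.006, -0.0097, 0, 0, 0]'

```text
clock: 26.7
tcp_pos: [0.5866, -0.1467, 0.2567]
orientation: [0.0, -0.095, 0.995, 0.004]
wrist_force: [1.0, 10.0, -2.6]
finger_gap: 0.014
```

```bash
cat > arc.py <<'E'
from h import *
s,P,R=cur(); print(s['clock'],P.round(4),s['finger_gap'],s['wrist_force'])
u=np.array([-np.sin(np.radians(10.7)),np.cos(np.radians(10.7)),0]); a0=np.arctan2(48,326)
B=lambda th:.3295*(np.cos(a0+th)*u+np.sin(a0+th)*np.array([0,0,1]))
P0=np.array([.5777,-.0992,.1248]); 
rel=P-P0+B(0); th=np.degrees(np.arctan2(rel[2],rel@u)-a0); print('angle from tcp',th,'radius',np.hypot(rel[2],rel@u),'side',np.cross(u,[0,0,1])@rel)
print('target40',P0+B(np.radians(40))-B(0), 'd in tool',R.inv().apply(P0+B(np.radians(40))-B(0)-P))
E
python3 arc.py
```

```text
26.7 [ 0.5866 -0.1467  0.2567] 0.014042634169973074 [ 1.0393265  10.0272387  -2.63963959]
angle from tcp 24.568506607669025 radius 0.33087628151964193 side -7.768692306074678e-05
target40 [ 0.59758833 -0.20445602  0.32310999] d in tool [ 7.09375237e-05 -5.83362053e-02 -6.67798468e-02]
```

Call:
move_arm --deltas '[1, 0, -0.0066, -0.0095, 0, 0, 0, 1, 0, -0.0069, -0.0093, 0, 0, 0, 1, 0, -0.0072, -0.009, 0, 0, 0, 1, 0, -0.0075, -0.0088, 0, 0, 0, 1, 0, -0.0077, -0.0085, 0, 0, 0, 1, 0, -0.0065, -0.0065, 0, 0, 0, 1, 0, -0.006, -0.006, 0, 0, 0, 1, 0, -0.005, -0.0045, 0, 0, 0, 1, 0, -0.003, -0.003, 0, 0, 0, 1, 0, 0, 0, 0, 0, 0]'

```text
clock: 27.95
tcp_pos: [0.5969, -0.2008, 0.3242]
orientation: [0.001, -0.095, 0.995, 0.004]
wrist_force: [-3.0, 15.3, 8.5]
finger_gap: 0.0138
```

```bash
python3 arc.py; python3 - <<'E'
from h import *
p=imaging.read_camera('scene'); save('scene17',p)
W=cloud(p)
# lid top plane inclination: RANSAC-free: select light-grey pts
d=imaging.cut_out(p,'kiln'); Q=pts(p,d[0]['mask']); Q=Q[Q[:,2]>.17]
u=np.array([-np.sin(np.radians(10.7)),np.cos(np.radians(10.7))]); s=Q[:,:2]@u
rng=np.random.default_rng(0); best=0
for i in range(300):
    a,b,c=Q[rng.choice(len(Q),3,False)]; n=np.cross(b-a,c-a); L=np.linalg.norm(n)
    if L<1e-6: continue
    n/=L; k=(abs((Q-a)@n)<.003); 
    if k.sum()>best: best=k.sum(); N=n
print('plane tilt deg',np.degrees(np.arccos(abs(N[2]))),N,best,len(Q))
p=imaging.read_camera('wrist'); save('wrist17',p)
p=imaging.read_camera('top'); save('top17',p)
E
```

```text
27.95 [ 0.5969 -0.2008  0.3242] 0.013785314275034287 [-2.99114968 15.31957993  8.53041231]
angle from tcp 39.64745621271399 radius 0.3327634003299185 side 3.0229204941102183e-05
target40 [ 0.59758833 -0.20445602  0.32310999] d in tool [ 4.80755849e-05 -3.70157927e-03  1.04779039e-03]
plane tilt deg 39.03624307046164 [-0.11938432  0.61839337 -0.77674772] 22369 26155
```

View pics/scene17.png

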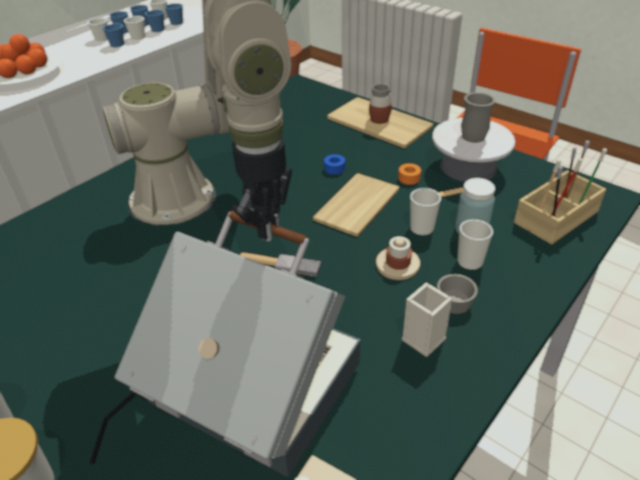

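View pics/wrist17.png

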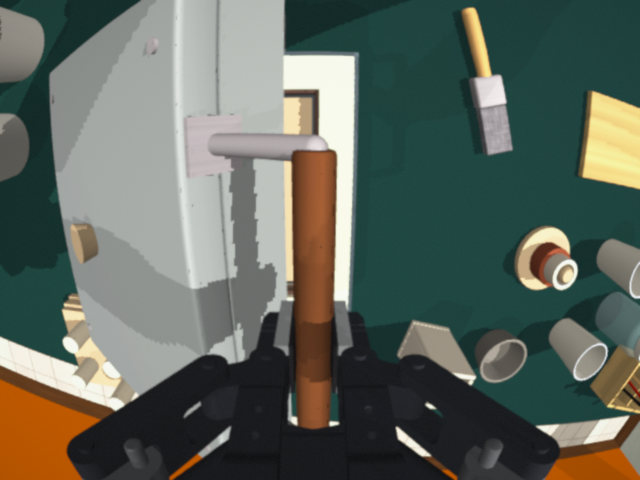

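The lid is held at about 39–40°: the plane fit gives 39.0°, the TCP arc 39.6°. The rings are still stacked at (398,255). I'll hold to let it settle, then run final checks.

Call:
move_arm --deltas '[1, 0, 0, 0, 0, 0, 0, 1, 0, 0, 0, 0, 0, 0, 1, 0, 0, 0, 0, 0, 0, 1, 0, 0, 0, 0, 0, 0]'

```text
clock: 28.65
tcp_pos: [0.5969, -0.2006, 0.3239]
orientation: [0.001, -0.095, 0.995, 0.004]
wrist_force: [-2.2, 14.2, 7.1]
finger_gap: 0.0142
```

```bash
python3 arc.py; python3 - <<'E'
from h import *
p=imaging.read_camera('top')
for nm,c,r,z0,z1 in [('white',(.627,.159),.03,.063,.071),('red',(.627,.159),.036,.038,.047),('foot',(.6265,.159),.052,.006,.02),('cupa',(.7505,.2762),.05,.085,.11),('cupb',(.5966,.3115),.05,.085,.11),('pot',(.789,.1373),.05,.038,.06),('vase',(.7923,.0089),.06,.112,.13),('jar',(.6962,.3814),.05,.12,.14)]:
    Q=near(p,c,r,z0,z1); (x,y),R=cv2.minEnclosingCircle(Q[:,:2].astype(np.float32)); print(nm,'%.4f %.4f r%.4f'%(x,y,R),np.median(Q[:,2]).round(4))
s=env.get_state(); print(s['clock'],s['qvel'].round(4),s['wrist_force'])
for n in ('flat_brush','clay_knife'):
    d=imaging.cut_out(p,n); 
    if d: Q=pts(p,d[0]['mask']); print(n,d[0]['centre'],cv2.minEnclosingCircle(Q[:,:2].astype(np.float32)))
E
```

```text
28.65 [ 0.5969 -0.2006  0.3239] 0.014165841474188864 [-2.20998269 14.22470462  7.1188813 ]
angle from tcp 39.58797010209122 radius 0.33275829392125295 side 4.972739382393107e-05
target40 [ 0.59758833 -0.20445602  0.32310999] d in tool [ 6.89708537e-05 -3.95315020e-03  8.10524365e-04]
white 0.6270 0.1595 r0.0228 0.0674
red 0.6271 0.1591 r0.0300 0.0415
foot 0.6262 0.1592 r0.0502 0.0119
cupa 0.7504 0.2764 r0.0359 0.093
cupb 0.5959 0.3116 r0.0363 0.0935
pot 0.7894 0.1373 r0.0419 0.0443
vase 0.7920 0.0089 r0.0421 0.1191
jar 0.6958 0.3808 r0.0353 0.1296
28.7 [ 0.0006 -0.0012 -0.0018  0.0003  0.0005  0.0003] [-1.64833594 14.44830417  8.23252506]
flat_brush [358.7, 286.9] ((0.4159640073776245, -0.018062330782413483), 0.09517832845449448)
clay_knife [145.7, 217.5] ((0.5805922746658325, 0.47952091693878174), 0.09325316548347473)
```

All steady and nothing has been disturbed. Handing in.

```bash
python3 - <<'E'
from h import *
print(order.hand_in()); s=env.get_state(); print(s['clock'],s['tcp_pos'],s['wrist_force'],s['finger_gap'])
E
```

```text
the job is handed in; nothing more can be done
None
the job is handed in; nothing more can be done
```

I threaded the red ring and then the white ring fully home on the setter and released each. I then lifted the kiln lid by its handle and handed the job in at about 28.7 s, still gripping the bar.

My last checks, taken just before handing in:

- **Rings:** the red ring's top is at 41.5 mm and the white ring's at 67.4 mm (42 and 68 mm expected). Both are within about 1 mm of the setter's axis, measured against its foot.
- **Setter and other things:** the setter, cups, pot, vase and jar measured within 1 mm of their starting places. The brush and knife measured within about 3 mm, from rougher fits.
- **Lid:** it is steady, at 39.6° from the gripper position and 39.0° from a plane fitted to the lid in the camera image.
- **Force:** the wrist reads about 16 N in all, with the grip set to 60 N. Part of that is a sideways push of about 14 N, and the grasp sits about 3 mm off the ideal arc. I had no direct reading of the finger force on the bar.

No check failed. The overhead and side cameras disagreed by 2–3 mm on positions at the start, so I aligned everything with the wrist camera.

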